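Square up the tile samples and hold them up level on their board

ROBOT

A 7-joint arm with a two-finger parallel gripper is mounted at the origin on the work surface. World frame = base frame: x ahead of the robot, y to its left, z up, the work surface at z = 0. Lengths are in m, angles in rad, forces in N, time in s.
With the tool pointing down it reaches from about 0.35 to 0.775 m from the base axis. Payload 3.1 kg.
Tool frame: the origin (TCP) lies at the very end of the fingers, on their centre line; the grasp point (between the pads) lies 19 mm behind it (arm.hold_point_z is the z of the grasp point in the tool frame, in m); z points along the fingers, y is the line along which they close (so a half turn about z gives the same grasp; the last joint's range is limited). The gripper opens to 85 mm and grips with 20 to 120 N. Pads are 22 mm wide; open, the fingers measure 114 mm over their backs; the gripper's body (76 mm by 85 mm) begins 54 mm behind the grasp point. The pads swing forward as they close: fully open they stand 13 mm farther back than shut.
Start: joints at [-1.298, 0.311, 0.014, 1.512, -0.004, 1.319, -0.027], TCP at [0.17, 0.523, 0.231] pointing down, gripper open.
Joint ranges: [-2.7, 2.7], [-0.3, 1.91], [-1.27, 1.3], [0.12, 2.57], [-1.44, 4.58], [0.2, 2.03], [-3.05, 3.05]. Speed limits (rad/s): [2.79, 2.79, 3.14, 3.14, 3.14, 3.14, 3.14].

INTERFACE

Orientations are given as a rotation vector (axis times angle).
In Python, from cell import monitor, grab_frame, hand_in, arm gives the robot as it stands.
- The arm moves only by the tool jog_arm, never from a script. Its argument "plan" is a list of rows, each an object with "delta_pos": the shift along the tool's x, y, z in mm, a list of three; "turn": the turn, a rotation vector about the tool's x, y, z in degrees, a list of three. In form: [{"delta_pos": [dx, dy, dz], "turn": [ax, ay, az]}, ...]. A call has 1 to 10 rows; each row is the pose to reach, as a shift and turn from the pose commanded when the call began, along the tool's axes at that moment; what a row does not reach only later rows make up. A row lasts 1/10 s, in which the tool goes at most 50 mm and 8.59 degrees, less where a joint would pass 70% of its speed; a pose out of reach is approached as far as the arm can. A call with a gripper value outside its range is refused whole. "claw" is the gripper's target within -1 to 1 (shut at 1, half-way at 0, fully open at -1), set as the call begins (left out, the last holds). The fingers move at their own pace and stop on an object; "newtons" is the grip in N (left out, the last holds). Time passes only in rows, so rows that repeat a pose let the fingers close. It gives the time, the measured TCP pose, the force, the opening and the grip force at its end, in the units of the state.
- monitor.state(): the state, without advancing time (a new reading comes with each control period).
- grab_frame(name): name is "scene" or "side" or "wrist"; returns a dict with "color" (480x640x3 uint8, blue, green, red), "K" (3x3 intrinsics, pixels), "pose" (4x4, takes a point from camera to world coordinates). Camera axes: x right, y up, looking along -z (the intrinsics and any distortion apply to the point x, -y, -z); pixel columns grow to the right and rows downward; lengths in m; the calibration is good to about 2 mm. A picture is of the moment at which its call begins. There is no depth.
- hand_in(): hands the job in; it is judged then, once.
The state is a dict: "time_s": time; "joint_positions": joint angles; "qvel": joint speeds; "joint_torque": joint torques, N m; "ee_pos": TCP position; "tool_rot": TCP orientation; "wrist_force": force on the tool from outside, world axes, zero at the start; "moment": the same for the moment, N m; "opening": finger opening in m; "grip_force": force on a finger pad.
Only numpy, scipy, OpenCV 4.12 (cv2) and the standard library are available. Lean on these libraries where they do the work, as an engineer would, in place of code of your own. Each camera call takes 0.05 s, during which the arm holds its last target. There are 200 camera calls.

TASK

Three wooden sample tiles lie in an untidy stack on a slightly larger dark base board on a round stand: tap or nudge the tiles square where they lie, until their edges are flush with one another on all four sides. Then grip the base board by its edges and lift it, with the tiles on it, straight up about 12 cm, so that the shavings can be brushed off the stand. Finish while still holding it there over the stand, steady and level with the tile edges still flush; do not let go or put it down, do not drop or tip a tile on the way, and leave the tools and other things on the table alone.

Things in the scene. Friction and masses are not known exactly. Their poses are not given: they have to be found in the camera images.
- stand: round pale wooden stand fixed to the table, 45 mm tall; flat top 44 mm across and 9 mm thick (the board overhangs it all round, so fingertips can reach down past it), neck 28 mm, foot 84 mm across and 7 mm high; origin under its centre on the table, z up; x and y run roughly along the tiles' edges
- stand_top (a point): centre of the stand's flat top, 45 mm above the table, where the board rests; axes as the stand's
- board: square very dark base board 64 x 64 x 10 mm, about 30 g, lying loose on the stand's top, centred within 2 mm and turned up to 0.05 rad against the stand; the tiles lie on it; it stands out 4 mm beyond centred tiles on every side, so that fingers closing on its edges hold it and leave the tiles free; origin at the centre of its underside, x and y along its edges, z up
- tile1: square wooden sample tile 56 x 56 x 10 mm, about 20 g, pale wood, the lowest; origin at the centre of its underside, x and y along its edges, z up. The three tiles lie loose, 30 mm high together, on the board. At the start each tile is up to 6 mm off the stand's axis along both edges and turned up to 0.07 rad against the stand; tiles slide on one another when pushed at the edge
- tile2: square wooden sample tile 56 x 56 x 10 mm, about 20 g, reddish brown wood, the middle one; origin at the centre of its underside, x and y along its edges, z up.
- tile3: square wooden sample tile 56 x 56 x 10 mm, about 20 g, mid-brown wood with a carved six-petal flower (relief 1 mm), the top one; origin at the centre of its underside, x and y along its edges, z up.
- gouge_a: carving gouge lying flat: light wood handle 115 mm long and 23 mm thick, steel blade 98 mm long; origin under the ferrule between them, x towards the blade tip. Bystander
- gouge_b: carving gouge like gouge_a with a darker handle. Bystander
- gouge_c: carving gouge like gouge_a with a darker handle and a narrow blade. Bystander
- mallet: square-headed steel carver's hammer lying flat: head 55 x 100 x 55 mm high centred 110 mm along x from the origin, light wooden handle 26 mm thick reaching 115 mm the other way; heavy. Bystander
- glass: drinking glass, 68 mm across, 85 mm tall, origin under its centre. Bystander
- brush: bench brush lying flat, x along it, origin near its middle. Bystander
- block: dark wooden block 120 x 55 x 45 mm high, origin under its centre. Bystander
Things that resemble listed ones, but are neither listed nor needed, are in the scene too. What is shaped like the tile1 but green is not meant.

How it is judged:
By the outcome, as a careful person would: the job done as asked, in the order asked, and still so for the second after the job is handed in, while the arm keeps its last pose, push and grip.
It also fails if it takes over 64 s, if anything falls off the work surface, if the arm or the gripper's body presses on something with over 40 N, if the wrist force passes 120 N, or if a joint passes its speed limit or range.

## Working session

There is one attempt and no reset: what is moved stays moved. The work goes in short steps, Python scripts to look and compute and a tool call to move; the robot and the scene stay as the last step left them, time stands still between calls to the robot, and variables do not carry over. Pictures are saved under pics/ and viewed, at most 10 in all, crops included, and the job is handed in when it is done.

Besides the shell and the picture viewer there is one more tool, called after "Request:" as name(argument=value, ...) on one line, values as JSON. jog_arm: Moves the arm, as the interface text tells. Its arguments: {"type":"object","properties":{"plan":{"type":"array","items":{"type":"object","properties":{"delta_pos":{"type":"array","items":{"type":"number"}},"turn":{"type":"array","items":{"type":"number"}}}}},"claw":{"type":"number"},"newtons":{"type":"number"}},"required":["plan"]}

```bash
ls; mkdir -p pics; python3 - <<'E'
from cell import monitor, grab_frame, arm
import cv2,numpy as np
s=monitor.state();print({k:np.round(v,3) for k,v in s.items()})
for n in("scene","side"):
    f=grab_frame(n);cv2.imwrite(f"pics/{n}0.png",f["color"]);print(n,f["K"].tolist(),np.round(f["pose"],3).tolist(),[k for k in f])
E
```

```text
pics
{'time_s': np.float64(0.0), 'joint_positions': array([-1.298,  0.312,  0.014,  1.513, -0.004,  1.319, -0.027]), 'qvel': array([ 0.001,  0.001,  0.001, -0.   , -0.002,  0.001,  0.   ]), 'joint_torque': array([-0.0000e+00, -3.7991e+01,  1.4600e-01, -2.3059e+01,  1.2000e-02,
        1.4000e-02, -0.0000e+00]), 'ee_pos': array([0.17 , 0.522, 0.23 ]), 'tool_rot': array([-0.492, -3.103,  0.004]), 'wrist_force': array([ 0.529,  0.117, -0.286]), 'moment': array([0.031, 0.002, 0.038]), 'grip_force': np.float64(0.0), 'opening': np.float64(0.085)}
scene [[581.5114661245333, 0.0, 327.1320459116334], [0.0, 581.5114661245333, 248.51475647485015], [0.0, 0.0, 1.0]] [[-0.457, -0.735, 0.5, 1.129], [0.889, -0.38, 0.255, 0.314], [0.003, 0.561, 0.828, 1.089], [0.0, 0.0, 0.0, 1.0]] ['color', 'K', 'pose']
side [[591.7567919183333, 0.0, 312.39640837592026], [0.0, 591.7567919183333, 239.55523425679425], [0.0, 0.0, 1.0]] [[-0.995, 0.05, -0.085, 0.395], [-0.098, -0.577, 0.811, 1.306], [-0.008, 0.816, 0.579, 1.025], [0.0, 0.0, 0.0, 1.0]] ['color', 'K', 'pose']
```

View pics/scene0.png

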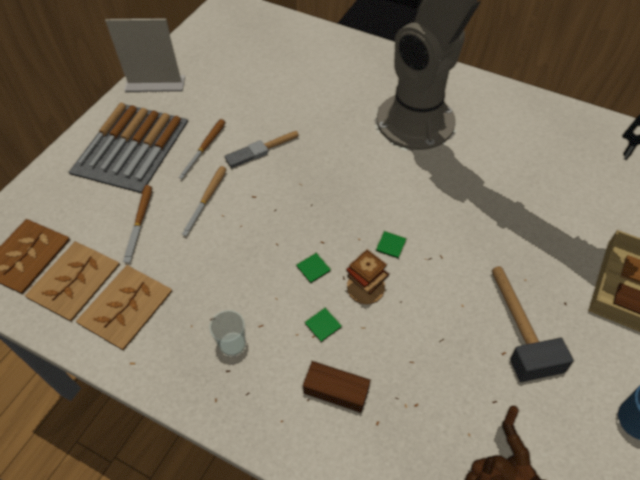

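View pics/side0.png

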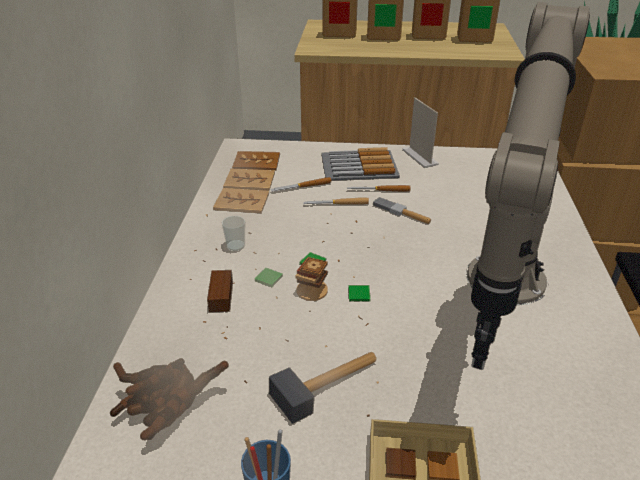

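The picked thing is the stack with the flower tile: scene (367,268), side (312,272). Look-alikes are the green tiles at scene (314,267), (391,244) and (323,324), plus the carved panels at the left edge and the tiles in the tray at (625,280). None of those has a stand.

```bash
cat > h.py <<'E'
import cv2,numpy as np
from cell import monitor, grab_frame, arm
from scipy.spatial.transform import Rotation as R
def ray(f,u,v):
    K=f["K"];P=np.array(f["pose"]);d=np.array([(u-K[0][2])/K[0][0],-(v-K[1][2])/K[1][1],-1.])
    return P[:3,3],P[:3,:3]@d
def onplane(f,u,v,z):
    o,d=ray(f,u,v);return o+d*(z-o[2])/d[2]
def proj(f,p):
    P=np.array(f["pose"]);q=P[:3,:3].T@(np.array(p)-P[:3,3]);K=f["K"]
    return np.array([K[0][2]+K[0][0]*q[0]/-q[2],K[1][2]+K[1][1]*q[1]/q[2]])
E
python3 - <<'E'
from h import *
a=grab_frame("scene");b=grab_frame("side")
print(onplane(a,368,264,.086),onplane(b,313,265,.086))
s=monitor.state();M=R.from_rotvec(s["tool_rot"]).as_matrix();print(M.round(3),s["ee_pos"])
A=cv2.resize(a["color"][228:318,310:430],(640,480),interpolation=2);B=cv2.resize(b["color"][240:315,262:362],(640,480),interpolation=2)
cv2.imwrite("pics/crop.png",cv2.resize(np.hstack([A,B]),(800,300)))
w=grab_frame("wrist");cv2.imwrite("pics/w0.png",w["color"]);P=np.array(w["pose"]);print("wrist cam in tool",(M.T@(P[:3,3]-s["ee_pos"])).round(3),(M.T@P[:3,:3]).round(3),w["K"])
E
```

```text
[0.51864979 0.09702399 0.086     ] [0.51927169 0.10271439 0.086     ]
[[-0.951  0.31  -0.   ]
 [ 0.31   0.951 -0.001]
 [-0.    -0.001 -1.   ]] [0.17015697 0.52254446 0.23061953]
wrist cam in tool [ 0.065 -0.001 -0.142] [[-0.001  0.965  0.261]
 [ 1.     0.001 -0.001]
 [-0.001  0.261 -0.965]] [[349.68617322   0.         322.85846578]
 [  0.         349.68617322 239.83199741]
 [  0.           0.           1.        ]]
```

View pics/crop.png

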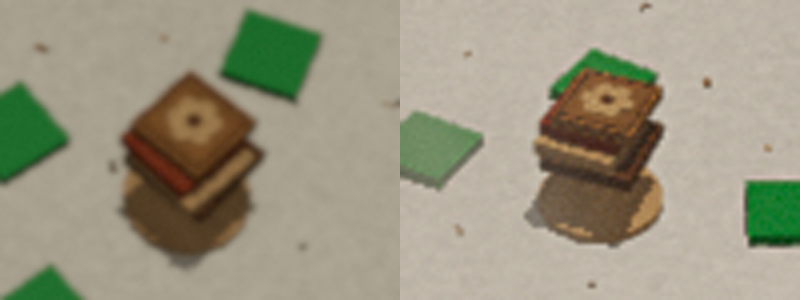

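The crop shows the pale, red and flower tiles on the dark board over the round stand, so the choice holds. Next: rough yaw, then move above.

```bash
python3 - <<'E'
from h import *
a=grab_frame("scene")
c=np.array([onplane(a,310+x*.3,228+y*.3,.085)[:2] for x,y in [(190,72),(257,125),(193,178),(123,137)]])
print(c.round(4),c.mean(0));e=np.roll(c,-1,0)-c;print(np.linalg.norm(e,axis=1),np.degrees(np.arctan2(e[:,1],e[:,0])))
E
```

```text
[[0.4867 0.0799]
 [0.5034 0.1331]
 [0.5558 0.1142]
 [0.549  0.0638]] [0.52371231 0.09774045]
[0.05575671 0.05571954 0.05082401 0.06435965] [ 72.53406909 -19.86393586 -97.72115684 165.50405977]
```

Request:
jog_arm(plan=[{"delta_pos": [-42, -27, 0]}, {"delta_pos": [-84, -54, 0]}, {"delta_pos": [-126, -80, 0]}, {"delta_pos": [-168, -107, 0]}, {"delta_pos": [-210, -134, 0]}, {"delta_pos": [-252, -161, 0]}, {"delta_pos": [-294, -187, 5]}, {"delta_pos": [-336, -214, 10]}, {"delta_pos": [-378, -240, 15]}, {"delta_pos": [-420, -267, 20]}], claw=-1, newtons=20)

```text
invalid input
```

Request:
jog_arm(plan=[{"delta_pos": [-41, -26, 0], "turn": [0, 0, 0]}, {"delta_pos": [-82, -52, 0], "turn": [0, 0, 0]}, {"delta_pos": [-123, -78, 0], "turn": [0, 0, 0]}, {"delta_pos": [-164, -104, 0], "turn": [0, 0, 0]}, {"delta_pos": [-205, -130, 0], "turn": [0, 0, 0]}, {"delta_pos": [-246, -156, 0], "turn": [0, 0, 0]}, {"delta_pos": [-287, -182, 5], "turn": [0, 0, 0]}, {"delta_pos": [-328, -208, 10], "turn": [0, 0, 0]}, {"delta_pos": [-369, -234, 15], "turn": [0, 0, 0]}, {"delta_pos": [-410, -260, 20], "turn": [0, 0, 0]}], claw=-1, newtons=20)

```text
time_s: 1.3
ee_pos: [0.4806, 0.1474, 0.2114]
tool_rot: [0.492, 3.102, 0.001]
wrist_force: [0.2, 2.4, 0.6]
opening: 0.0854
grip_force: 0.0
```

Request:
jog_arm(plan=[{"delta_pos": [-30, -20, 5], "turn": [0, 0, 0]}, {"delta_pos": [-53, -34, 10], "turn": [0, 0, 0]}, {"delta_pos": [-53, -34, 10], "turn": [0, 0, 0]}, {"delta_pos": [-53, -34, 10], "turn": [0, 0, 0]}, {"delta_pos": [-53, -34, 10], "turn": [0, 0, 0]}])

```text
time_s: 1.8
ee_pos: [0.5189, 0.1017, 0.2013]
tool_rot: [-0.489, -3.103, -0.002]
wrist_force: [-0.3, -0.4, -0.2]
opening: 0.0858
grip_force: 0.0
```

```bash
python3 - <<'E'
from h import *
s=monitor.state();M=R.from_rotvec(s["tool_rot"]).as_matrix();print(s["time_s"],M.round(3),s["ee_pos"])
w=grab_frame("wrist");cv2.imwrite("pics/w1.png",w["color"])
print(proj(w,[.521,.098,.085]))
E
```

```text
1.8 [[-0.952  0.307 -0.001]
 [ 0.307  0.952  0.001]
 [ 0.001  0.001 -1.   ]] [0.51888578 0.10172885 0.20130264]
[319.60362347 237.72567127]
```

View pics/w1.png

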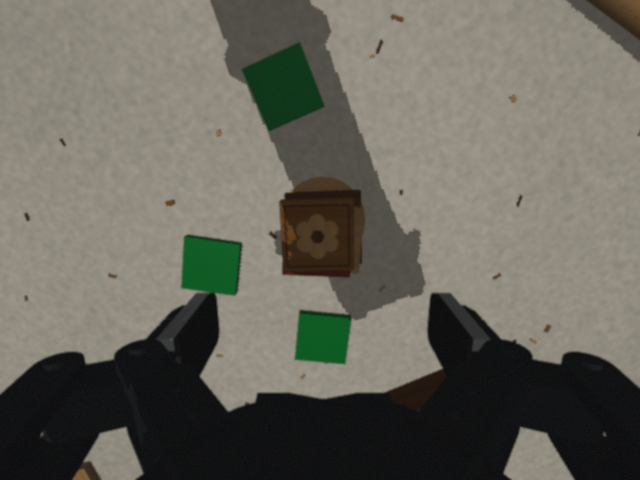

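The stack is centred at pixel (319,236), nearly square to the picture, with the fingers at columns 215 and 430. I'll go closer for a finer look.

Request:
jog_arm(plan=[{"delta_pos": [-3, -3, 30], "turn": [0, 0, 0]}, {"delta_pos": [-3, -3, 60], "turn": [0, 0, 0]}, {"delta_pos": [-3, -3, 70], "turn": [0, 0, 0]}, {"delta_pos": [-3, -3, 70], "turn": [0, 0, 0]}, {"delta_pos": [-3, -3, 70], "turn": [0, 0, 0]}])

```text
time_s: 2.35
ee_pos: [0.5221, 0.0972, 0.1325]
tool_rot: [0.49, 3.101, 0.001]
wrist_force: [-0.1, -0.2, -0.2]
opening: 0.0853
grip_force: 0.0
```

```bash
python3 - <<'E'
from h import *
w=grab_frame("wrist");u,v=proj(w,[.521,.098,.08]).astype(int);print(u,v)
u0,v0=u-80,v-60
cv2.imwrite("pics/w2.png",cv2.convertScaleAbs(cv2.resize(w["color"][v0:v0+120,u0:u0+160],(800,600),interpolation=2),alpha=1.8,beta=15));print(u0,v0)
cv2.imwrite("pics/w2full.png",w["color"])
E
```

```text
324 257
244 197
```

View pics/w2.png

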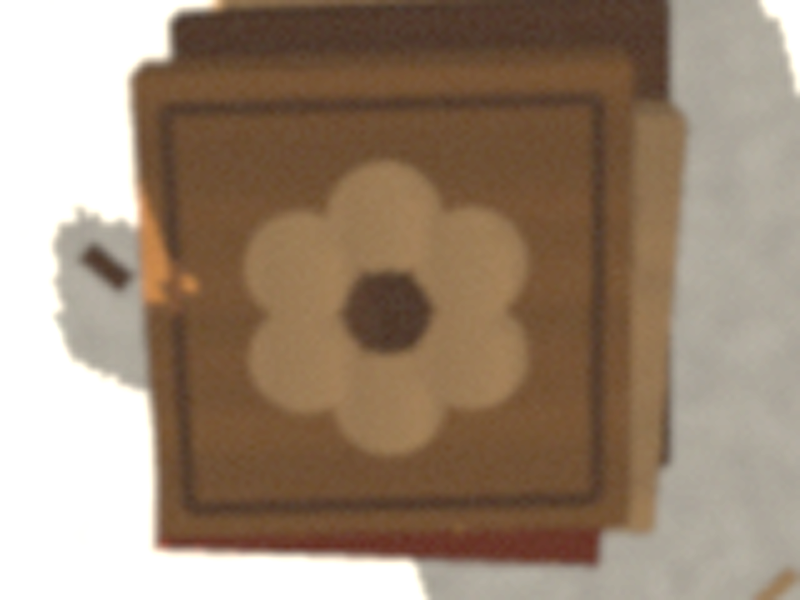

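The crop shows the flower tile with corners near (133,65), (635,55) and (158,547). The pale tile sticks out right to 685 and the red one at the bottom to row 562. The board's upper edge runs from (172,15) to (668,0), and its right edge is at column 667.

```bash
python3 - <<'E'
from h import *
w=grab_frame("wrist");s=monitor.state();M=R.from_rotvec(s["tool_rot"]).as_matrix();t=s["ee_pos"]
def T(x,y,z): return 1000*(M.T@(onplane(w,244+x/5,197+y/5,z)-t))[:2]
print("tool",M.round(4).tolist(),t)
for n,x,y,z in [("bTL",172,15,.055),("bTR",668,0,.055),("bR1",668,40,.055),("bR2",665,465,.055),("3TL",133,65,.085),("3TR",635,55,.085),("3BR",628,530,.085),("3BL",158,547,.085),("1R1",685,120,.065),("1R2",655,530,.065),("2B1",160,548,.075),("2B2",598,562,.075)]: print(n,T(x,y,z).round(1))
P=w["pose"];print((M.T@(np.array(P)[:3,3]-t)).round(4))
g=cv2.imread("pics/w2full.png")
cv2.imwrite("pics/x.png",g)
E
```

```text
tool [[-0.9511, 0.3089, 0.0033], [0.3089, 0.9511, 0.0009], [-0.0029, 0.0019, -1.0]] [0.52274202 0.09688724 0.1330216 ]
bTL [ 31.8 -28.6]
bTR [33.6 34.1]
bR1 [28.5 34.3]
bR2 [-29.7  36.2]
3TL [ 30.8 -29.2]
3TR [31.9 25.9]
3BR [-25.1  27.1]
3BL [-27.1 -28.6]
1R1 [20.3 35.2]
1R2 [-34.6  33.6]
2B1 [-32.1 -29.8]
2B2 [-34.2  25. ]
[ 0.0651 -0.0007 -0.142 ]
```

Request:
jog_arm(plan=[{"delta_pos": [0.7, 3.5, 0], "turn": [0, 0, -1.8]}, {"delta_pos": [0.7, 3.5, 10], "turn": [0, 0, -1.8]}, {"delta_pos": [0.7, 3.5, 30], "turn": [0, 0, -1.8]}, {"delta_pos": [0.7, 3.5, 50], "turn": [0, 0, -1.8]}, {"delta_pos": [0.7, 3.5, 65], "turn": [0, 0, -1.8]}, {"delta_pos": [0.7, 3.5, 73], "turn": [0, 0, -1.8]}, {"delta_pos": [0.7, 3.5, 73], "turn": [0, 0, -1.8]}, {"delta_pos": [0.7, 3.5, 73], "turn": [0, 0, -1.8]}, {"delta_pos": [0.7, 3.5, 73], "turn": [0, 0, -1.8]}])

```text
time_s: 3.35
ee_pos: [0.5228, 0.1, 0.0592]
tool_rot: [0.443, 3.108, 0.001]
wrist_force: [-0.9, 0.3, -0.8]
opening: 0.0858
grip_force: 0.0
```

Request:
jog_arm(plan=[{"delta_pos": [0, 0, 0], "turn": [0, 0, 0]}, {"delta_pos": [0, 0, 0], "turn": [0, 0, 0]}, {"delta_pos": [0, 0, 0], "turn": [0, 0, 0]}, {"delta_pos": [0, 0, 0], "turn": [0, 0, 0]}], claw=-0.55)

```text
time_s: 3.75
ee_pos: [0.522, 0.0999, 0.0585]
tool_rot: [0.444, 3.11, 0.0]
wrist_force: [0.4, 0.1, -0.2]
opening: 0.0658
grip_force: 0.0
```

```bash
python3 - <<'E'
from h import *
s=monitor.state();print(s["time_s"],s["ee_pos"],s["opening"],s["joint_positions"].round(2) if hasattr(s["joint_positions"],'round') else s["joint_positions"])
out=[]
for n in("side","wrist","scene"):
    f=grab_frame(n);u,v=proj(f,[.5225,.1,.07]).astype(int)
    h=60 if n=="wrist" else 30
    h2=h*4//3; x=f["color"][max(v-h,0):v+h,max(u-h2,0):u+h2]
    out.append(cv2.convertScaleAbs(cv2.resize(x,(400,300),interpolation=2),alpha=1.6,beta=15));print(n,u,v)
out.append(out[0]*0)
cv2.imwrite("pics/q3.png",np.vstack([np.hstack(out[:2]),np.hstack(out[2:])]))
E
```

```text
3.75 [0.52196762 0.09990483 0.05848347] 0.06580757332367819 [-0.49  0.45  0.36  1.8  -0.19  0.92  1.24]
side 311 269
wrist 325 311
scene 368 270
```

View pics/q3.png

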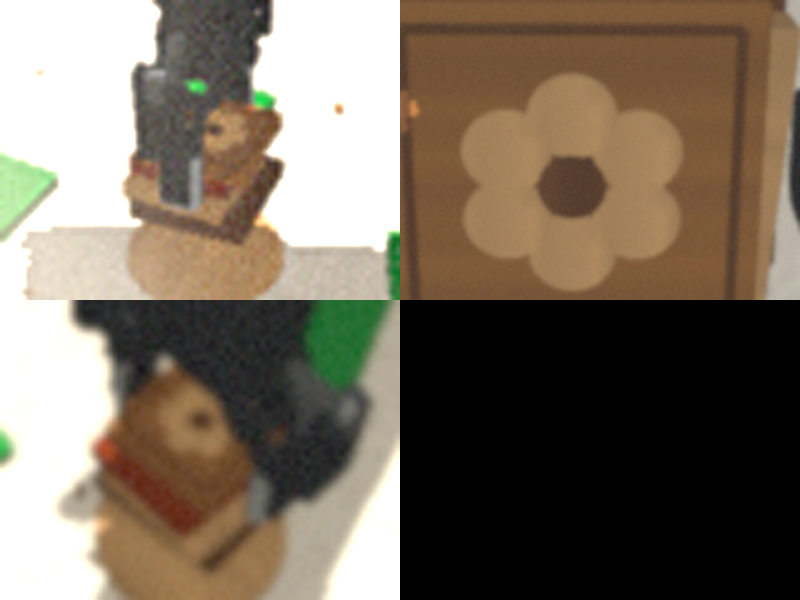

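Side panel: the fingertip at (180,205) reaches into the pale tile's layer, above the dark board. I'll lower 4 mm and squeeze gently.

Request:
jog_arm(plan=[{"delta_pos": [0, 0, 2], "turn": [0, 0, 0]}, {"delta_pos": [0, 0, 4], "turn": [0, 0, 0]}, {"delta_pos": [0, 0, 4], "turn": [0, 0, 0]}, {"delta_pos": [0, 0, 4], "turn": [0, 0, 0]}], claw=-0.55)

```text
time_s: 4.3
ee_pos: [0.5216, 0.0998, 0.0541]
tool_rot: [-0.443, -3.11, 0.0]
wrist_force: [0.3, 0.7, -0.4]
opening: 0.0662
grip_force: 0.1
```

Request:
jog_arm(plan=[{"delta_pos": [0, 0, 0], "turn": [0, 0, 0]}, {"delta_pos": [0, 0, 0], "turn": [0, 0, 0]}, {"delta_pos": [0, 0, 0], "turn": [0, 0, 0]}], claw=-0.42)

```text
time_s: 4.6
ee_pos: [0.5219, 0.0999, 0.0543]
tool_rot: [0.443, 3.11, 0.0]
wrist_force: [-1.2, 0.4, -0.1]
opening: 0.0606
grip_force: 0.3
```

Request:
jog_arm(plan=[{"delta_pos": [0, 0, 0], "turn": [0, 0, 0]}, {"delta_pos": [0, 0, 0], "turn": [0, 0, 0]}, {"delta_pos": [0, 0, 0], "turn": [0, 0, 0]}, {"delta_pos": [0, 0, 0], "turn": [0, 0, 0]}, {"delta_pos": [0, 0, 0], "turn": [0, 0, 0]}, {"delta_pos": [0, 0, 0], "turn": [0, 0, 0]}], claw=-0.2)

```text
time_s: 5.2
ee_pos: [0.5223, 0.1002, 0.0546]
tool_rot: [0.443, 3.109, 0.001]
wrist_force: [0.1, 0.9, 3.2]
opening: 0.0558
grip_force: 21.4
```

```bash
python3 - <<'E'
from h import *
s=monitor.state();print(s["time_s"],s["ee_pos"],s["opening"],s["grip_force"],s["wrist_force"])
out=[]
for n in("side","wrist","scene"):
    f=grab_frame(n);u,v=proj(f,[.5225,.1,.07]).astype(int)
    h=60 if n=="wrist" else 30
    h2=h*4//3; x=f["color"][max(v-h,0):v+h,max(u-h2,0):u+h2]
    out.append(cv2.convertScaleAbs(cv2.resize(x,(400,300),interpolation=2),alpha=1.6,beta=15))
out.append(out[0]*0)
cv2.imwrite("pics/q4.png",np.vstack([np.hstack(out[:2]),np.hstack(out[2:])]))
E
```

```text
5.2 [0.52226303 0.10018547 0.05462725] 0.05580082795888928 21.42831265926361 [0.08098523 0.85647917 3.22326515]
```

Request:
jog_arm(plan=[{"delta_pos": [0, 0, 0], "turn": [0, 0, 0]}, {"delta_pos": [0, 0, 0], "turn": [0, 0, 0]}, {"delta_pos": [0, 0, 0], "turn": [0, 0, 0]}], claw=-0.45)

```text
time_s: 5.65
ee_pos: [0.5211, 0.0992, 0.0537]
tool_rot: [-0.444, -3.108, 0.002]
wrist_force: [0.5, -0.3, -0.4]
opening: 0.0615
grip_force: 0.0
```

Request:
jog_arm(plan=[{"delta_pos": [0, 0, 0], "turn": [0, 0, 0]}, {"delta_pos": [0, 0, 0], "turn": [0, 0, 0]}, {"delta_pos": [0, 0, 0], "turn": [0, 0, 0]}, {"delta_pos": [0, 0, 0], "turn": [0, 0, 0]}, {"delta_pos": [0, 0, -15], "turn": [0, 0, 0]}, {"delta_pos": [0, 0, -35], "turn": [0, 0, 0]}, {"delta_pos": [0, 0, -60], "turn": [0, 0, 0]}, {"delta_pos": [0, 0, -78], "turn": [0, 0, 0]}, {"delta_pos": [0, 0, -78], "turn": [0, 0, 0]}, {"delta_pos": [0, 0, -78], "turn": [0, 0, 0]}], claw=-1)

```text
time_s: 6.65
ee_pos: [0.5218, 0.0999, 0.1322]
tool_rot: [0.443, 3.11, 0.0]
wrist_force: [-0.2, 0.4, -0.0]
opening: 0.0855
grip_force: 0.0
```

```bash
python3 - <<'E'
from h import *
s=monitor.state();print(s["time_s"],s["ee_pos"])
w=grab_frame("wrist");u,v=proj(w,[.5225,.1,.08]).astype(int);u0,v0=u-80,v-60;print(u0,v0)
cv2.imwrite("pics/w5.png",cv2.convertScaleAbs(cv2.resize(w["color"][v0:v0+120,u0:u0+160],(800,600),interpolation=2),alpha=1.8,beta=15))
E
```

```text
6.65 [0.52175637 0.09992095 0.13215971]
244 201
```

View pics/w5.png

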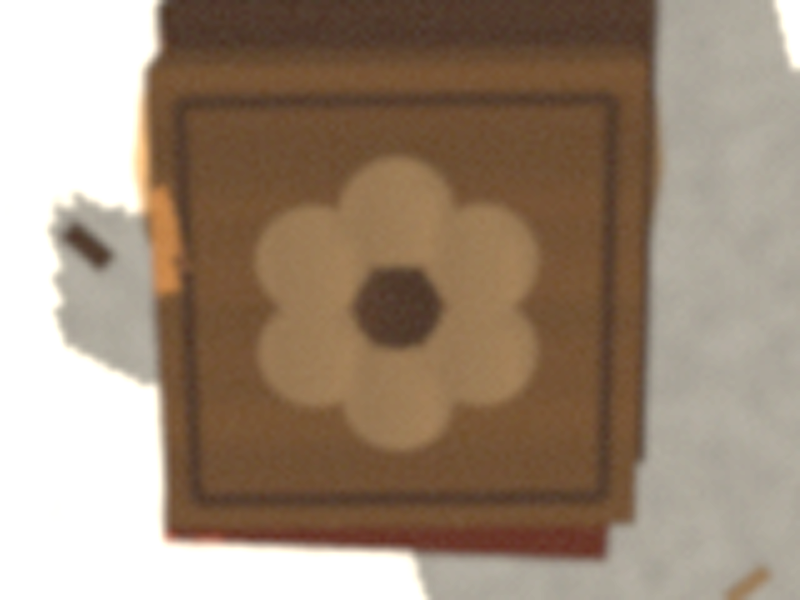

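Tiles are now squared left–right: flower tile at columns 152–648, board 160–655. The red tile still shows at the bottom, rows 540–557, with a slight turn. Next I turn the gripper a quarter and squeeze the other pair of sides.

Request:
jog_arm(plan=[{"delta_pos": [0, 0.5, 0], "turn": [0, 0, -7.5]}, {"delta_pos": [0, 0.5, 0], "turn": [0, 0, -15]}, {"delta_pos": [0, 0.5, 0], "turn": [0, 0, -22.5]}, {"delta_pos": [0, 0.5, 0], "turn": [0, 0, -30]}, {"delta_pos": [0, 0.5, 0], "turn": [0, 0, -37.5]}, {"delta_pos": [0, 0.5, 0], "turn": [0, 0, -45]}, {"delta_pos": [0, 0.5, 0], "turn": [0, 0, -52.5]}, {"delta_pos": [0, 0.5, 0], "turn": [0, 0, -60]}])

```text
time_s: 7.5
ee_pos: [0.5207, 0.1002, 0.1305]
tool_rot: [1.178, -2.909, -0.001]
wrist_force: [0.1, -0.5, 0.4]
opening: 0.0854
grip_force: 0.0
```

Request:
jog_arm(plan=[{"delta_pos": [0, 0, 0], "turn": [0, 0, -7.5]}, {"delta_pos": [0, 0, 0], "turn": [0, 0, -15]}, {"delta_pos": [0, 0, 0], "turn": [0, 0, -22.5]}, {"delta_pos": [0, 0, 0], "turn": [0, 0, -30]}, {"delta_pos": [0, 0, 0], "turn": [0, 0, -30]}, {"delta_pos": [0, 0, 0], "turn": [0, 0, -30]}])

```text
time_s: 8.1
ee_pos: [0.5212, 0.1002, 0.1312]
tool_rot: [1.881, -2.514, -0.002]
wrist_force: [-0.2, 0.4, -0.6]
opening: 0.0854
grip_force: 0.0
```

```bash
python3 - <<'E'
from h import *
s=monitor.state();M=R.from_rotvec(s["tool_rot"]).as_matrix();print(s["time_s"],s["ee_pos"],M.round(4),s["joint_positions"])
w=grab_frame("wrist");u,v=proj(w,[.5225,.1,.08]).astype(int);u0,v0=u-80,v-60;print(u0,v0)
cv2.imwrite("pics/w6.png",cv2.convertScaleAbs(cv2.resize(w["color"][v0:v0+120,u0:u0+160],(800,600),interpolation=2),alpha=1.8,beta=15))
E
```

```text
8.1 [0.52123259 0.10015546 0.13117044] [[-2.822e-01 -9.594e-01 -2.200e-03]
 [-9.594e-01  2.822e-01 -4.000e-04]
 [ 1.000e-03  2.000e-03 -1.000e+00]] [-0.28637765  0.35110052  0.08283927  1.7146797  -0.03240016  1.07937935
  2.66229073]
242 203
```

View pics/w6.png

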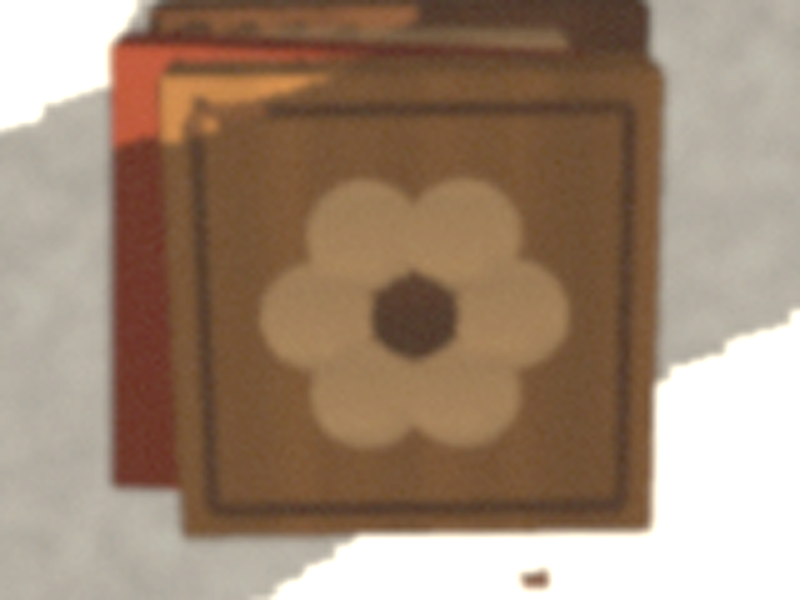

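Now the red tile stands out to the left (column 112) and the flower tile spans 162–662. The board spans about 152–648, centred within 1 mm on the gripper (column 394). Descend and squeeze.

Request:
jog_arm(plan=[{"delta_pos": [0, 0.5, 15], "turn": [0, 0, 0]}, {"delta_pos": [0, 0.5, 35], "turn": [0, 0, 0]}, {"delta_pos": [0, 0.5, 55], "turn": [0, 0, 0]}, {"delta_pos": [0, 0.5, 70], "turn": [0, 0, 0]}, {"delta_pos": [0, 0.5, 77], "turn": [0, 0, 0]}, {"delta_pos": [0, 0.5, 77], "turn": [0, 0, 0]}, {"delta_pos": [0, 0.5, 77], "turn": [0, 0, 0]}, {"delta_pos": [0, 0.5, 77], "turn": [0, 0, 0]}])

```text
time_s: 8.95
ee_pos: [0.5224, 0.1007, 0.0563]
tool_rot: [-1.884, 2.512, -0.001]
wrist_force: [0.8, -0.5, 0.7]
opening: 0.0852
grip_force: 0.0
```

Request:
jog_arm(plan=[{"delta_pos": [0, 0, 0], "turn": [0, 0, 0]}, {"delta_pos": [0, 0, 0], "turn": [0, 0, 0]}, {"delta_pos": [0, 0, 0], "turn": [0, 0, 0]}, {"delta_pos": [0, 0, 0], "turn": [0, 0, 0]}], claw=-0.6)

```text
time_s: 9.35
ee_pos: [0.5219, 0.1005, 0.0556]
tool_rot: [-1.885, 2.512, -0.001]
wrist_force: [0.2, 0.3, -0.0]
opening: 0.068
grip_force: 0.2
```

Request:
jog_arm(plan=[{"delta_pos": [0, 0, 0], "turn": [0, 0, 0]}, {"delta_pos": [0, 0, 0], "turn": [0, 0, 0]}, {"delta_pos": [0, 0, 0], "turn": [0, 0, 0]}], claw=-0.42)

```text
time_s: 9.65
ee_pos: [0.5216, 0.1005, 0.0554]
tool_rot: [-1.885, 2.513, -0.0]
wrist_force: [0.5, -0.3, 0.6]
opening: 0.0609
grip_force: 0.5
```

Request:
jog_arm(plan=[{"delta_pos": [0, 0, 0], "turn": [0, 0, 0]}, {"delta_pos": [0, 0, 0], "turn": [0, 0, 0]}, {"delta_pos": [0, 0, 0], "turn": [0, 0, 0]}, {"delta_pos": [0, 0, 0], "turn": [0, 0, 0]}, {"delta_pos": [0, 0, 0], "turn": [0, 0, 0]}, {"delta_pos": [0, 0, 0], "turn": [0, 0, 0]}, {"delta_pos": [0, 0, 0], "turn": [0, 0, 0]}, {"delta_pos": [0, 0, 0], "turn": [0, 0, 0]}], claw=-0.2)

```text
time_s: 10.45
ee_pos: [0.522, 0.1004, 0.0556]
tool_rot: [-1.885, 2.512, -0.001]
wrist_force: [0.6, -1.1, 4.8]
opening: 0.0563
grip_force: 21.4
```

Request:
jog_arm(plan=[{"delta_pos": [0, 0, 0], "turn": [0, 0, 0]}, {"delta_pos": [0, 0, 0], "turn": [0, 0, 0]}, {"delta_pos": [0, 0, 0], "turn": [0, 0, 0]}], claw=-0.45)

```text
time_s: 10.75
ee_pos: [0.5203, 0.1006, 0.0545]
tool_rot: [1.885, -2.511, -0.002]
wrist_force: [0.1, 0.9, 0.6]
opening: 0.0615
grip_force: 0.0
```

Request:
jog_arm(plan=[{"delta_pos": [0, 0, 0], "turn": [0, 0, 0]}, {"delta_pos": [0, 0, 0], "turn": [0, 0, 0]}, {"delta_pos": [0, 0, 0], "turn": [0, 0, 0]}, {"delta_pos": [0, 0, 0], "turn": [0, 0, 0]}, {"delta_pos": [0, 0, -15], "turn": [0, 0, 0]}, {"delta_pos": [0, 0, -35], "turn": [0, 0, 0]}, {"delta_pos": [0, 0, -60], "turn": [0, 0, 0]}, {"delta_pos": [0, 0, -78], "turn": [0, 0, 0]}, {"delta_pos": [0, 0, -78], "turn": [0, 0, 0]}, {"delta_pos": [0, 0, -78], "turn": [0, 0, 0]}], claw=-1)

```text
time_s: 11.75
ee_pos: [0.5214, 0.1005, 0.1332]
tool_rot: [-1.885, 2.513, -0.0]
wrist_force: [-0.5, -0.4, -0.8]
opening: 0.0853
grip_force: 0.0
```

Request:
jog_arm(plan=[{"delta_pos": [0, 0, 0], "turn": [0, 0, 7.5]}, {"delta_pos": [0, 0, 0], "turn": [0, 0, 15]}, {"delta_pos": [0, 0, 0], "turn": [0, 0, 22.5]}, {"delta_pos": [0, 0, 0], "turn": [0, 0, 30]}, {"delta_pos": [0, 0, 0], "turn": [0, 0, 37.5]}, {"delta_pos": [0, 0, 0], "turn": [0, 0, 45]}, {"delta_pos": [0, 0, 0], "turn": [0, 0, 52.5]}, {"delta_pos": [0, 0, 0], "turn": [0, 0, 60]}])

```text
time_s: 12.55
ee_pos: [0.5202, 0.1002, 0.1315]
tool_rot: [0.368, -3.116, 0.001]
wrist_force: [0.4, -0.1, -0.3]
opening: 0.0853
grip_force: 0.0
```

Request:
jog_arm(plan=[{"delta_pos": [0, 0, 0], "turn": [0, 0, 7.5]}, {"delta_pos": [0, 0, 0], "turn": [0, 0, 15]}, {"delta_pos": [0, 0, 0], "turn": [0, 0, 22.5]}, {"delta_pos": [0, 0, 0], "turn": [0, 0, 30]}, {"delta_pos": [0, 0, 0], "turn": [0, 0, 30]}, {"delta_pos": [0, 0, 0], "turn": [0, 0, 30]}])

```text
time_s: 13.15
ee_pos: [0.5207, 0.1004, 0.1321]
tool_rot: [-0.439, -3.109, 0.002]
wrist_force: [0.3, -0.1, -0.5]
opening: 0.0855
grip_force: 0.0
```

```bash
python3 - <<'E'
from h import *
s=monitor.state();M=R.from_rotvec(s["tool_rot"]).as_matrix();print(s["time_s"],s["ee_pos"],M.round(4),s["joint_positions"])
w=grab_frame("wrist");u,v=proj(w,[.5225,.1,.08]).astype(int);u0,v0=u-80,v-60;print(u0,v0)
A=cv2.convertScaleAbs(cv2.resize(w["color"][v0:v0+120,u0:u0+160],(800,600),interpolation=2),alpha=1.8,beta=15)
S=[]
for n in("side","scene"):
    f=grab_frame(n);u,v=proj(f,[.5225,.1,.07]).astype(int)
    S.append(cv2.convertScaleAbs(cv2.resize(f["color"][v-25:v+25,u-30:u+30],(360,300),interpolation=2),alpha=1.4))
cv2.imwrite("pics/w7.png",np.hstack([cv2.resize(A,(440,600))[:,:],np.vstack(S)]))
cv2.imwrite("pics/w7a.png",A)
E
```

```text
13.15 [0.52066224 0.10038434 0.13211664] [[-9.609e-01  2.768e-01 -2.200e-03]
 [ 2.768e-01  9.609e-01 -8.000e-04]
 [ 1.900e-03 -1.400e-03 -1.000e+00]] [-0.51412063  0.36180589  0.3765611   1.7236951  -0.14707561  1.08632565
  1.19961187]
244 203
```

View pics/w7.png

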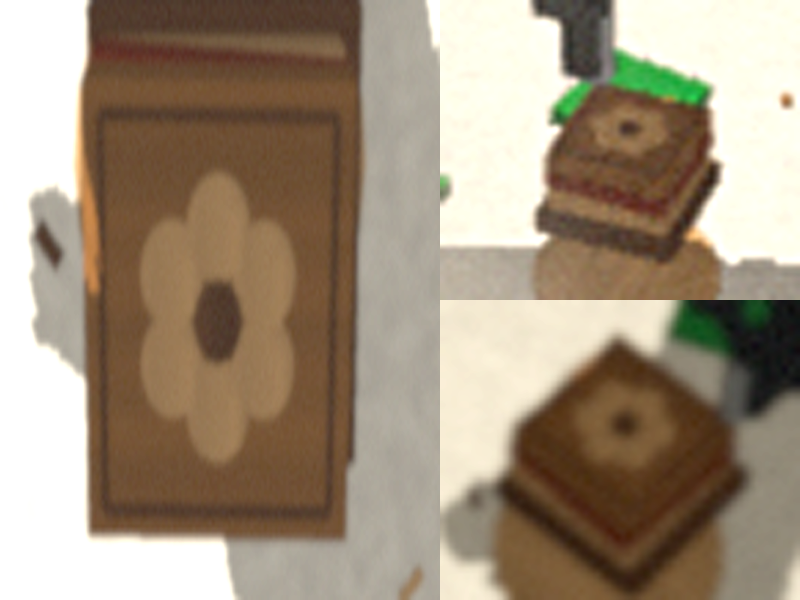

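Nearly flush on all sides. Only a slight turn of the red and pale tiles remains, as slivers at the top edge, left panel (95–345, 35–60). Pushing with one finger face at a time aligns yaw better than squeezing, so I'll nudge each way with the fingers about 61 mm apart, then squeeze again.

Request:
jog_arm(plan=[{"delta_pos": [0, 0, 15], "turn": [0, 0, 0]}, {"delta_pos": [0, 0, 35], "turn": [0, 0, 0]}, {"delta_pos": [0, 0, 55], "turn": [0, 0, 0]}, {"delta_pos": [0, 0, 70], "turn": [0, 0, 0]}, {"delta_pos": [0, 0, 77], "turn": [0, 0, 0]}, {"delta_pos": [0, 0, 77], "turn": [0, 0, 0]}, {"delta_pos": [0, 0, 77], "turn": [0, 0, 0]}, {"delta_pos": [0, 0, 77], "turn": [0, 0, 0]}])

```text
time_s: 14.1
ee_pos: [0.5225, 0.1006, 0.0573]
tool_rot: [0.443, 3.108, 0.001]
wrist_force: [-0.8, 0.5, 0.9]
opening: 0.0852
grip_force: 0.0
```

Request:
jog_arm(plan=[{"delta_pos": [0, 0, 0], "turn": [0, 0, 0]}, {"delta_pos": [0, 0, 0], "turn": [0, 0, 0]}, {"delta_pos": [0, 0, 0], "turn": [0, 0, 0]}, {"delta_pos": [0, 0, 0], "turn": [0, 0, 0]}, {"delta_pos": [0, 0, 0], "turn": [0, 0, 0]}], claw=-0.43)

```text
time_s: 14.6
ee_pos: [0.5215, 0.1005, 0.0564]
tool_rot: [0.443, 3.11, 0.0]
wrist_force: [0.1, 0.2, -0.2]
opening: 0.0611
grip_force: 0.0
```

Request:
jog_arm(plan=[{"delta_pos": [0, 2, 0], "turn": [0, 0, 0]}, {"delta_pos": [0, 3.5, 0], "turn": [0, 0, 0]}, {"delta_pos": [0, 5, 0], "turn": [0, 0, 0]}, {"delta_pos": [0, 6, 0], "turn": [0, 0, 0]}, {"delta_pos": [0, 6, 0], "turn": [0, 0, 0]}, {"delta_pos": [0, 3, 0], "turn": [0, 0, 0]}, {"delta_pos": [0, 1, 0], "turn": [0, 0, 0]}, {"delta_pos": [0, -1, 0], "turn": [0, 0, 0]}, {"delta_pos": [0, -2.5, 0], "turn": [0, 0, 0]}, {"delta_pos": [0, -4, 0], "turn": [0, 0, 0]}])

```text
time_s: 15.6
ee_pos: [0.5204, 0.0965, 0.0563]
tool_rot: [0.444, 3.11, 0.0]
wrist_force: [0.1, 0.7, 0.4]
opening: 0.061
grip_force: 0.1
```

Request:
jog_arm(plan=[{"delta_pos": [0, -1, 0], "turn": [0, 0, 0]}, {"delta_pos": [0, -2, 0], "turn": [0, 0, 0]}, {"delta_pos": [0, -2, 0], "turn": [0, 0, 0]}, {"delta_pos": [0, 0, 0], "turn": [0, 0, 0]}, {"delta_pos": [0, 2, 0], "turn": [0, 0, 0]}, {"delta_pos": [0, 4, 0], "turn": [0, 0, 0]}, {"delta_pos": [0, 5.5, 0], "turn": [0, 0, 0]}, {"delta_pos": [0, 6.5, 0], "turn": [0, 0, 0]}, {"delta_pos": [0, 6.5, 0], "turn": [0, 0, 0]}])

```text
time_s: 16.5
ee_pos: [0.5223, 0.1031, 0.0563]
tool_rot: [0.443, 3.11, 0.0]
wrist_force: [-0.7, -1.4, -0.1]
opening: 0.0611
grip_force: 0.0
```

Request:
jog_arm(plan=[{"delta_pos": [0, 0, 0], "turn": [0, 0, 0]}, {"delta_pos": [0, 0, 0], "turn": [0, 0, 0]}, {"delta_pos": [0, 0, 0], "turn": [0, 0, 0]}, {"delta_pos": [0, 0, 0], "turn": [0, 0, 0]}, {"delta_pos": [0, 0, 0], "turn": [0, 0, 0]}], claw=-0.2)

```text
time_s: 17.0
ee_pos: [0.5224, 0.1028, 0.0565]
tool_rot: [0.444, 3.11, 0.0]
wrist_force: [0.0, -0.9, 2.1]
opening: 0.0557
grip_force: 21.4
```

Request:
jog_arm(plan=[{"delta_pos": [0, 0, 0], "turn": [0, 0, 0]}, {"delta_pos": [0, 0, 0], "turn": [0, 0, 0]}, {"delta_pos": [0, 0, 0], "turn": [0, 0, 0]}], claw=-0.45)

```text
time_s: 17.3
ee_pos: [0.522, 0.103, 0.0561]
tool_rot: [-0.443, -3.11, 0.0]
wrist_force: [-0.5, 0.9, 0.1]
opening: 0.0618
grip_force: 0.0
```

Request:
jog_arm(plan=[{"delta_pos": [0, 0, 0], "turn": [0, 0, 0]}, {"delta_pos": [0, 0, 0], "turn": [0, 0, 0]}, {"delta_pos": [0, 0, 0], "turn": [0, 0, 0]}, {"delta_pos": [0, 0, 0], "turn": [0, 0, 0]}, {"delta_pos": [0, 0, -15], "turn": [0, 0, 0]}, {"delta_pos": [0, 0, -35], "turn": [0, 0, 0]}, {"delta_pos": [0, 0, -60], "turn": [0, 0, 0]}, {"delta_pos": [0, 0, -77], "turn": [0, 0, 0]}, {"delta_pos": [0, 0, -77], "turn": [0, 0, 0]}, {"delta_pos": [0, 0, -77], "turn": [0, 0, 0]}], claw=-1)

```text
time_s: 18.3
ee_pos: [0.5221, 0.1029, 0.133]
tool_rot: [-0.443, -3.11, -0.0]
wrist_force: [-1.0, -0.0, 0.2]
opening: 0.0852
grip_force: 0.0
```

```bash
cat > edges.py <<'E'
from h import *
# per-layer strip lines in front (+tool x) face and side lines of the stack seen by the wrist camera
s=monitor.state();M=R.from_rotvec(s["tool_rot"]).as_matrix();t=s["ee_pos"];print(s["time_s"],t)
w=grab_frame("wrist");g=w["color"];c=np.array([.5225,.1]);hsv=cv2.cvtColor(g,cv2.COLOR_BGR2HSV)
X,Y=M[:2,0],M[:2,1]
for y in(-22,-12,0,12,22):
    row=[]
    for x in range(18,44):
        p=proj(w,np.r_[c+X*x/1e3+Y*y/1e3,.085]);row.append("%d/%d"%tuple(cv2.getRectSubPix(g,(1,1),tuple(map(float,p)))[0,0][[2,1]]))
    print(y,*row)
E
python3 edges.py; python3 - <<'E'
from h import *
w=grab_frame("wrist");u,v=proj(w,[.5225,.1,.08]).astype(int)
cv2.imwrite("pics/w8.png",cv2.convertScaleAbs(cv2.resize(w["color"][v-70:v+50,u-80:u+80],(800,600),interpolation=2),alpha=1.8,beta=15))
E
```

```text
18.3 [0.52205821 0.10292723 0.13303927]
-22 39/25 39/25 40/27 40/28 39/25 39/25 43/28 53/36 57/38 57/38 50/35 47/31 49/25 44/21 44/26 42/29 36/24 38/24 36/23 61/52 131/122 155/149 157/151 161/155 163/157 163/157
-12 52/35 51/35 51/34 53/35 53/36 46/30 39/27 53/35 58/39 57/37 53/37 47/31 46/23 43/20 50/34 46/34 37/25 37/25 36/24 37/25 63/47 73/56 74/58 77/60 77/59 77/60
0 53/36 51/36 54/37 53/35 53/35 47/31 39/27 52/34 57/39 58/40 52/35 48/33 45/24 46/27 53/40 47/34 37/25 38/26 37/23 37/26 58/44 72/56 74/58 76/58 78/60 78/61
12 51/35 52/35 52/35 52/36 52/35 48/32 40/26 50/33 57/38 58/39 53/36 47/31 44/25 49/31 56/43 48/35 37/25 37/25 38/25 36/24 56/42 72/55 74/57 75/58 77/59 77/59
22 52/35 52/35 53/35 54/37 53/36 49/33 39/26 49/33 57/38 57/38 53/36 46/31 45/27 54/37 58/45 47/36 38/25 37/23 39/25 36/25 57/49 85/80 89/85 88/85 88/85 87/84
```

Request:
jog_arm(plan=[{"delta_pos": [0, -1.5, 0], "turn": [0, 0, -7.5]}, {"delta_pos": [0, -1.5, 0], "turn": [0, 0, -15]}, {"delta_pos": [0, -1.5, 0], "turn": [0, 0, -22.5]}, {"delta_pos": [0, -1.5, 0], "turn": [0, 0, -30]}, {"delta_pos": [0, -1.5, 0], "turn": [0, 0, -37.5]}, {"delta_pos": [0, -1.5, 0], "turn": [0, 0, -45]}, {"delta_pos": [0, -1.5, 0], "turn": [0, 0, -52.5]}, {"delta_pos": [0, -1.5, 0], "turn": [0, 0, -60]}])

```text
time_s: 19.2
ee_pos: [0.5207, 0.1013, 0.1317]
tool_rot: [1.178, -2.909, -0.001]
wrist_force: [0.1, -0.5, 1.0]
opening: 0.0854
grip_force: 0.0
```

Request:
jog_arm(plan=[{"delta_pos": [0, 0, 0], "turn": [0, 0, -7.5]}, {"delta_pos": [0, 0, 0], "turn": [0, 0, -15]}, {"delta_pos": [0, 0, 0], "turn": [0, 0, -22.5]}, {"delta_pos": [0, 0, 0], "turn": [0, 0, -30]}, {"delta_pos": [0, 0, 0], "turn": [0, 0, -30]}, {"delta_pos": [0, 0, 0], "turn": [0, 0, -30]}])

```text
time_s: 19.8
ee_pos: [0.5211, 0.1013, 0.1323]
tool_rot: [1.881, -2.514, -0.001]
wrist_force: [-0.0, -0.2, -0.6]
opening: 0.0854
grip_force: 0.0
```

Request:
jog_arm(plan=[{"delta_pos": [0, 0, 15], "turn": [0, 0, 0]}, {"delta_pos": [0, 0, 35], "turn": [0, 0, 0]}, {"delta_pos": [0, 0, 55], "turn": [0, 0, 0]}, {"delta_pos": [0, 0, 70], "turn": [0, 0, 0]}, {"delta_pos": [0, 0, 77], "turn": [0, 0, 0]}, {"delta_pos": [0, 0, 77], "turn": [0, 0, 0]}, {"delta_pos": [0, 0, 77], "turn": [0, 0, 0]}, {"delta_pos": [0, 0, 77], "turn": [0, 0, 0]}])

```text
time_s: 20.6
ee_pos: [0.5227, 0.1016, 0.0573]
tool_rot: [-1.884, 2.512, -0.001]
wrist_force: [-0.4, -0.4, -0.4]
opening: 0.0854
grip_force: 0.0
```

Request:
jog_arm(plan=[{"delta_pos": [0, 0, 0], "turn": [0, 0, 0]}, {"delta_pos": [0, 0, 0], "turn": [0, 0, 0]}, {"delta_pos": [0, 0, 0], "turn": [0, 0, 0]}, {"delta_pos": [0, 0, 0], "turn": [0, 0, 0]}, {"delta_pos": [0, 0, 0], "turn": [0, 0, 0]}], claw=-0.43)

```text
time_s: 21.1
ee_pos: [0.5218, 0.1015, 0.0564]
tool_rot: [-1.885, 2.513, -0.0]
wrist_force: [-0.1, 0.4, -0.3]
opening: 0.0612
grip_force: 0.0
```

Request:
jog_arm(plan=[{"delta_pos": [0, 2, 0], "turn": [0, 0, 0]}, {"delta_pos": [0, 3.5, 0], "turn": [0, 0, 0]}, {"delta_pos": [0, 5, 0], "turn": [0, 0, 0]}, {"delta_pos": [0, 6, 0], "turn": [0, 0, 0]}, {"delta_pos": [0, 6, 0], "turn": [0, 0, 0]}, {"delta_pos": [0, 3, 0], "turn": [0, 0, 0]}, {"delta_pos": [0, 1, 0], "turn": [0, 0, 0]}, {"delta_pos": [0, -1, 0], "turn": [0, 0, 0]}, {"delta_pos": [0, -2.5, 0], "turn": [0, 0, 0]}, {"delta_pos": [0, -4, 0], "turn": [0, 0, 0]}])

```text
time_s: 22.1
ee_pos: [0.5257, 0.1003, 0.0562]
tool_rot: [1.885, -2.513, -0.0]
wrist_force: [-0.7, -0.4, 0.3]
opening: 0.0612
grip_force: 0.2
```

Request:
jog_arm(plan=[{"delta_pos": [0, -1, 0], "turn": [0, 0, 0]}, {"delta_pos": [0, -2, 0], "turn": [0, 0, 0]}, {"delta_pos": [0, -2, 0], "turn": [0, 0, 0]}, {"delta_pos": [0, 0, 0], "turn": [0, 0, 0]}, {"delta_pos": [0, 2, 0], "turn": [0, 0, 0]}, {"delta_pos": [0, 4, 0], "turn": [0, 0, 0]}, {"delta_pos": [0, 4, 0], "turn": [0, 0, 0]}, {"delta_pos": [0, 4, 0], "turn": [0, 0, 0]}])

```text
time_s: 22.9
ee_pos: [0.5217, 0.1015, 0.0564]
tool_rot: [-1.886, 2.513, -0.0]
wrist_force: [-0.7, -0.6, -1.3]
opening: 0.0608
grip_force: 0.0
```

Request:
jog_arm(plan=[{"delta_pos": [0, 0, 0], "turn": [0, 0, 0]}, {"delta_pos": [0, 0, 0], "turn": [0, 0, 0]}, {"delta_pos": [0, 0, 0], "turn": [0, 0, 0]}, {"delta_pos": [0, 0, 0], "turn": [0, 0, 0]}, {"delta_pos": [0, 0, 0], "turn": [0, 0, 0]}], claw=-0.2)

```text
time_s: 23.4
ee_pos: [0.5222, 0.1015, 0.0565]
tool_rot: [-1.885, 2.512, -0.001]
wrist_force: [0.6, 0.2, 2.4]
opening: 0.0556
grip_force: 21.6
```

Request:
jog_arm(plan=[{"delta_pos": [0, 0, 0], "turn": [0, 0, 0]}, {"delta_pos": [0, 0, 0], "turn": [0, 0, 0]}, {"delta_pos": [0, 0, 0], "turn": [0, 0, 0]}], claw=-0.45)

```text
time_s: 23.7
ee_pos: [0.5214, 0.1014, 0.056]
tool_rot: [1.885, -2.512, -0.001]
wrist_force: [-0.0, 0.5, 0.0]
opening: 0.0619
grip_force: 0.0
```

Request:
jog_arm(plan=[{"delta_pos": [0, 0, 0], "turn": [0, 0, 0]}, {"delta_pos": [0, 0, 0], "turn": [0, 0, 0]}, {"delta_pos": [0, 0, 0], "turn": [0, 0, 0]}, {"delta_pos": [0, 0, 0], "turn": [0, 0, 0]}, {"delta_pos": [0, 0, -15], "turn": [0, 0, 0]}, {"delta_pos": [0, 0, -35], "turn": [0, 0, 0]}, {"delta_pos": [0, 0, -60], "turn": [0, 0, 0]}, {"delta_pos": [0, 0, -77], "turn": [0, 0, 0]}, {"delta_pos": [0, 0, -77], "turn": [0, 0, 0]}, {"delta_pos": [0, 0, -77], "turn": [0, 0, 0]}], claw=-1)

```text
time_s: 24.7
ee_pos: [0.5217, 0.1014, 0.1331]
tool_rot: [-1.886, 2.513, -0.0]
wrist_force: [0.4, 0.7, -1.3]
opening: 0.0854
grip_force: 0.0
```

```bash
python3 edges.py; python3 - <<'E'
from h import *
w=grab_frame("wrist");u,v=proj(w,[.5225,.1,.08]).astype(int);print(u,v)
cv2.imwrite("pics/w9.png",w["color"])
E
```

```text
24.7 [0.52167248 0.10142595 0.13306056]
-22 57/39 56/38 57/37 63/41 72/46 95/62 102/66 94/62 59/39 59/33 72/32 52/23 55/38 64/47 65/43 64/41 65/41 62/40 44/30 63/47 98/75 135/103 143/113 143/127 160/153 165/159
-12 59/40 59/39 57/38 46/30 43/28 57/39 60/40 71/46 63/42 58/36 59/28 51/26 62/45 68/50 67/43 66/42 66/41 63/39 46/30 59/44 97/74 134/101 140/106 140/107 140/106 140/106
0 57/38 58/39 56/37 48/31 41/27 54/38 57/39 56/38 52/35 48/32 45/24 50/30 64/48 57/42 44/29 45/29 61/38 71/44 56/35 59/43 86/66 129/99 150/114 152/114 152/115 153/116
12 60/41 58/39 58/40 50/33 42/27 56/36 61/41 60/39 54/37 46/30 45/25 52/33 58/45 54/42 42/29 40/27 40/27 40/27 38/26 51/39 75/57 78/60 78/60 78/60 78/60 84/63
22 56/38 56/39 55/37 49/32 40/26 49/32 55/37 55/37 52/36 48/32 48/28 58/39 62/48 53/41 39/27 38/26 38/25 37/24 35/24 49/42 82/77 93/89 93/90 95/91 94/90 94/92
321 261
```

I'll shift along tool x and lower a bit, so the wrist camera sees the stack's front face obliquely and the seams can be measured.

Request:
jog_arm(plan=[{"delta_pos": [25, 0, 0], "turn": [0, 0, 0]}, {"delta_pos": [50, 0, 10], "turn": [0, 0, 0]}, {"delta_pos": [70, 0, 25], "turn": [0, 0, 0]}, {"delta_pos": [70, 0, 30], "turn": [0, 0, 0]}, {"delta_pos": [70, 0, 30], "turn": [0, 0, 0]}, {"delta_pos": [70, 0, 30], "turn": [0, 0, 0]}])

```text
time_s: 25.4
ee_pos: [0.5025, 0.0359, 0.1031]
tool_rot: [-1.888, 2.511, 0.001]
wrist_force: [-0.8, 0.9, 0.2]
opening: 0.0854
grip_force: 0.0
```

```bash
python3 - <<'E'
from h import *
s=monitor.state();M=R.from_rotvec(s["tool_rot"]).as_matrix();X,Y=M[:2,0],M[:2,1];print(s["time_s"],s["ee_pos"])
w=grab_frame("wrist");c=np.array([.5220,.1013])
# rectify the front face plane: tool y -36..36 , z .04...09 at x=+28 from centre
q=np.float32([proj(w,np.r_[c+X*.028+Y*y/1e3,z/1e3]) for y,z in[(-36,94),(36,94),(36,40),(-36,40)]])
u0,v0=q.min(0).astype(int)-[10,60];u1,v1=q.max(0).astype(int)+10;print(q.round(0).tolist())
H=cv2.getPerspectiveTransform(q,np.float32([[0,0],[720,0],[720,540],[0,540]]))
r=cv2.warpPerspective(w["color"],H,(720,540),flags=cv2.INTER_CUBIC)
cv2.imwrite("pics/face1.png",cv2.convertScaleAbs(r,alpha=2,beta=15));np.save("face1.npy",r)
E
```

```text
25.4 [0.50247386 0.03590649 0.10313156]
[[252.0, 368.0], [396.0, 368.0], [379.0, 316.0], [268.0, 316.0]]
```

View pics/face1.png

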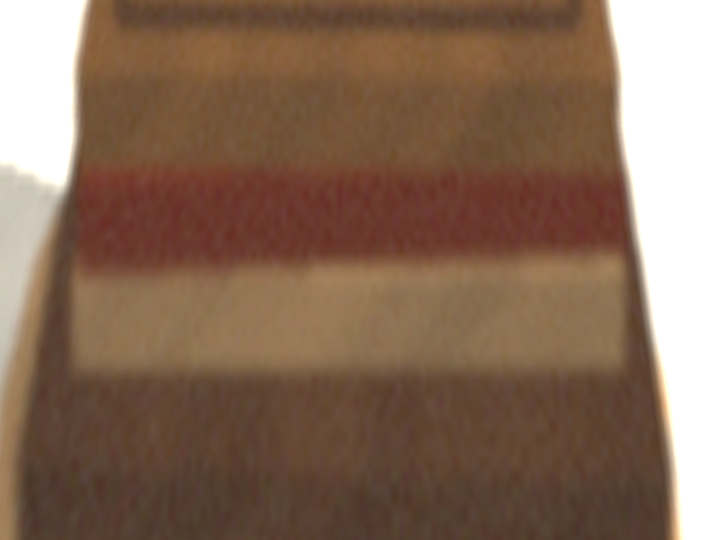

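The seams show the flower and pale tiles parallel on this face. The red tile is turned about 1.3°: its lower seam is at row 270 on the left and 248 on the right, and squeezing jams it. So I'll push layers one at a time: tile3 alone aside, then red alone, then tile3 back. First I check the fingertip height from the earlier side pixels.

```bash
python3 - <<'E'
from h import *
f=grab_frame("side")
for u,v,y in[(311-40+180*.2,269-30+205*.2,.132),(311-30+145/6,269-25+77/6,.141)]:
    o,d=ray(f,u,v);print(o+d*(y-o[1])/d[1])
E
```

```text
[0.53211606 0.132      0.05895606]
[0.53465462 0.141      0.14018638]
```

Request:
jog_arm(plan=[{"delta_pos": [-25, 0, -10], "turn": [0, 0, 0]}, {"delta_pos": [-50, 0, -10], "turn": [0, 0, 0]}, {"delta_pos": [-70, 0, -10], "turn": [0, 0, 0]}, {"delta_pos": [-70, 0, -10], "turn": [0, 0, 0]}, {"delta_pos": [-70, 0, -10], "turn": [0, 0, 0]}, {"delta_pos": [-70, 0, -10], "turn": [0, 0, 0]}], claw=-0.65)

```text
time_s: 26.1
ee_pos: [0.5217, 0.1002, 0.1134]
tool_rot: [1.884, -2.513, 0.001]
wrist_force: [-0.0, -0.8, 0.2]
opening: 0.0703
grip_force: 0.0
```

Request:
jog_arm(plan=[{"delta_pos": [0, 0, 20], "turn": [0, 0, 0]}, {"delta_pos": [0, 0, 35], "turn": [0, 0, 0]}, {"delta_pos": [0, 0, 41], "turn": [0, 0, 0]}, {"delta_pos": [0, 0, 41], "turn": [0, 0, 0]}, {"delta_pos": [0, 4, 41], "turn": [0, 0, 0]}, {"delta_pos": [0, 6, 41], "turn": [0, 0, 0]}, {"delta_pos": [0, 8, 41], "turn": [0, 0, 0]}, {"delta_pos": [0, 10, 41], "turn": [0, 0, 0]}, {"delta_pos": [0, 12, 41], "turn": [0, 0, 0]}, {"delta_pos": [0, 12, 41], "turn": [0, 0, 0]}])

```text
time_s: 27.1
ee_pos: [0.51, 0.105, 0.0724]
tool_rot: [-1.886, 2.512, 0.0]
wrist_force: [0.3, -0.1, -0.5]
opening: 0.0701
grip_force: 0.0
```

Request:
jog_arm(plan=[{"delta_pos": [0, -6, 0], "turn": [0, 0, 0]}, {"delta_pos": [0, -11, 0], "turn": [0, 0, 0]}, {"delta_pos": [0, -11, 0], "turn": [0, 0, 0]}])

```text
time_s: 27.4
ee_pos: [0.5221, 0.1011, 0.0724]
tool_rot: [-1.884, 2.513, -0.002]
wrist_force: [-0.4, -0.9, -0.1]
opening: 0.0704
grip_force: 0.0
```

```bash
cat > top.py <<'E'
from h import *
s=monitor.state();M=R.from_rotvec(s["tool_rot"]).as_matrix();X,Y=M[:2,0],M[:2,1];print(s["time_s"],s["ee_pos"],s["opening"])
w=grab_frame("wrist");c=s["ee_pos"][:2]
# scan along tool y at several tool-x, in plane z=.085: print R/G
for x in(-15,0,10,20):
    r=[]
    for y in list(range(-34,-22))+[999]+list(range(22,36)):
        if y==999: r.append("|");continue
        p=proj(w,np.r_[c+X*x/1e3+Y*y/1e3,.085]);r.append("%d/%d"%tuple(cv2.getRectSubPix(w["color"],(1,1),tuple(map(float,p)))[0,0][[2,1]]))
    print(x,*r)
E
python3 top.py
```

```text
27.4 [0.52211095 0.10107406 0.07238226] 0.07044617830457627
-15 111/109 109/105 105/102 104/101 107/103 109/106 109/105 79/64 62/28 61/26 61/28 65/39 | 62/42 63/42 63/43 64/43 64/43 65/45 51/35 50/33 67/45 69/47 100/87 187/180 189/182 189/182
0 108/104 107/103 106/103 107/103 107/103 109/106 107/103 89/80 62/31 61/28 60/26 64/40 | 76/56 64/43 64/44 64/43 64/43 64/43 50/33 49/33 67/45 70/48 99/86 96/91 19/21 19/20
10 106/102 109/105 109/105 107/103 105/102 106/103 109/105 97/91 62/33 61/27 61/27 64/40 | 63/42 63/42 62/42 64/43 64/43 65/43 52/34 48/32 66/45 70/47 76/59 62/58 18/19 21/20
20 106/103 107/103 108/104 109/105 109/105 108/104 107/102 77/63 60/28 62/27 62/27 64/40 | 63/43 63/43 62/42 62/42 65/44 65/45 49/33 49/32 68/45 70/48 77/60 103/99 106/103 106/102
```

The top push moved only tile3, now about −23…+32 mm, and red is exposed at −26…−24. Next I lower one layer and push red.

Request:
jog_arm(plan=[{"delta_pos": [0, 0, 5], "turn": [0, 0, 0]}, {"delta_pos": [0, 0, 10], "turn": [0, 0, 0]}, {"delta_pos": [0, 0, 10], "turn": [0, 0, 0]}, {"delta_pos": [0, 4, 10], "turn": [0, 0, 0]}, {"delta_pos": [0, 6, 10], "turn": [0, 0, 0]}, {"delta_pos": [0, 8, 10], "turn": [0, 0, 0]}, {"delta_pos": [0, 10, 10], "turn": [0, 0, 0]}, {"delta_pos": [0, 11, 10], "turn": [0, 0, 0]}, {"delta_pos": [0, 11, 10], "turn": [0, 0, 0]}])

```text
time_s: 28.35
ee_pos: [0.5102, 0.1049, 0.0624]
tool_rot: [-1.886, 2.513, 0.0]
wrist_force: [-0.7, -0.3, -0.1]
opening: 0.0704
grip_force: 0.0
```

Request:
jog_arm(plan=[{"delta_pos": [0, -4, 0], "turn": [0, 0, 0]}, {"delta_pos": [0, -4, -10], "turn": [0, 0, 0]}, {"delta_pos": [0, -4, -20], "turn": [0, 0, 0]}, {"delta_pos": [0, -4, -30], "turn": [0, 0, 0]}, {"delta_pos": [0, -8, -40], "turn": [0, 0, 0]}, {"delta_pos": [0, -10, -40], "turn": [0, 0, 0]}, {"delta_pos": [0, -10, -40], "turn": [0, 0, 0]}, {"delta_pos": [0, -10, -40], "turn": [0, 0, 0]}], claw=-0.65)

```text
time_s: 29.15
ee_pos: [0.5195, 0.1019, 0.1019]
tool_rot: [1.885, -2.512, -0.001]
wrist_force: [0.6, 0.3, 0.7]
opening: 0.0707
grip_force: 0.0
```

```bash
python3 top.py
```

```text
29.15 [0.5194843  0.10187813 0.10188772] 0.0706617500993093
-15 103/100 100/97 99/95 98/94 81/76 50/38 75/59 89/69 89/69 78/58 59/31 57/24 | 61/42 60/40 61/41 59/40 58/38 59/39 61/41 60/40 59/40 47/31 49/33 64/42 66/44 103/91
0 100/97 98/94 96/93 98/94 78/73 47/34 73/56 88/68 88/68 76/57 58/28 59/26 | 87/67 88/68 86/66 67/48 59/40 60/42 60/41 60/40 57/39 45/29 54/36 64/43 70/49 132/123
10 100/97 100/96 100/97 98/94 69/64 42/30 73/55 89/68 89/68 80/58 60/29 58/24 | 61/42 60/40 60/41 60/41 59/40 59/41 62/42 62/42 56/37 43/28 58/39 66/44 68/48 91/83
20 95/92 96/93 89/81 75/59 52/38 42/29 74/56 89/69 88/68 79/58 60/30 58/25 | 61/42 60/41 60/41 60/40 59/41 60/41 61/42 60/41 50/34 45/30 61/42 66/45 69/51 94/90
```

Request:
jog_arm(plan=[{"delta_pos": [0, 4, 0], "turn": [0, 0, 0]}, {"delta_pos": [0, 4, 10], "turn": [0, 0, 0]}, {"delta_pos": [0, 4, 25], "turn": [0, 0, 0]}, {"delta_pos": [0, 4, 30], "turn": [0, 0, 0]}, {"delta_pos": [0, 1.5, 30], "turn": [0, 0, 0]}, {"delta_pos": [0, 0, 30], "turn": [0, 0, 0]}, {"delta_pos": [0, -2, 30], "turn": [0, 0, 0]}, {"delta_pos": [0, -4, 30], "turn": [0, 0, 0]}, {"delta_pos": [0, -6, 30], "turn": [0, 0, 0]}, {"delta_pos": [0, -6, 30], "turn": [0, 0, 0]}])

```text
time_s: 30.2
ee_pos: [0.5262, 0.1002, 0.0726]
tool_rot: [-1.885, 2.512, -0.001]
wrist_force: [-0.4, -0.2, 0.0]
opening: 0.0704
grip_force: 0.0
```

Request:
jog_arm(plan=[{"delta_pos": [0, 4, 0], "turn": [0, 0, 0]}, {"delta_pos": [0, 4, -10], "turn": [0, 0, 0]}, {"delta_pos": [0, 4, -20], "turn": [0, 0, 0]}, {"delta_pos": [0, 4, -30], "turn": [0, 0, 0]}, {"delta_pos": [0, 4, -30], "turn": [0, 0, 0]}, {"delta_pos": [0, 4, -30], "turn": [0, 0, 0]}, {"delta_pos": [0, 4, -30], "turn": [0, 0, 0]}, {"delta_pos": [0, 4, -30], "turn": [0, 0, 0]}], claw=-1)

```text
time_s: 31.0
ee_pos: [0.5214, 0.1013, 0.1018]
tool_rot: [1.885, -2.512, -0.001]
wrist_force: [0.7, 0.6, 0.0]
opening: 0.0857
grip_force: 0.0
```

```bash
python3 top.py
```

```text
31.0 [0.52135146 0.10134426 0.10178809] 0.08565830885965632
-15 100/96 99/96 96/94 94/91 95/90 92/88 65/59 49/34 60/41 61/40 54/37 42/28 | 57/39 58/38 50/34 43/29 57/39 63/43 63/40 82/68 160/153 175/168 177/170 177/170 174/167 171/165
0 97/94 96/92 94/91 93/89 93/89 91/88 55/48 49/32 60/40 62/42 55/38 42/28 | 58/39 58/40 53/35 43/28 57/38 63/42 63/42 65/46 93/88 117/113 125/121 148/142 160/154 166/160
10 97/94 96/93 95/92 96/93 96/92 92/89 53/45 48/31 60/40 61/40 56/38 42/28 | 58/39 59/41 52/36 42/27 56/37 64/42 63/42 65/46 92/87 99/95 99/95 99/95 100/97 100/97
20 92/89 92/89 92/88 88/82 75/60 69/53 41/29 47/32 60/40 62/42 56/38 43/30 | 57/38 59/40 51/35 42/28 57/39 63/42 64/42 65/46 91/86 99/96 99/96 100/96 99/96 99/96
```

Tile3's edges are now parallel to the gripper (columns constant along x). Full-depth squeeze at centre, then a quarter turn and squeeze the other way.

Request:
jog_arm(plan=[{"delta_pos": [0, 0, 15], "turn": [0, 0, 0]}, {"delta_pos": [0, 0, 30], "turn": [0, 0, 0]}, {"delta_pos": [0, 0, 42], "turn": [0, 0, 0]}, {"delta_pos": [0, 0, 46], "turn": [0, 0, 0]}, {"delta_pos": [0, 0, 46], "turn": [0, 0, 0]}, {"delta_pos": [0, 0, 46], "turn": [0, 0, 0]}])

```text
time_s: 31.65
ee_pos: [0.5223, 0.1016, 0.0567]
tool_rot: [-1.885, 2.512, -0.001]
wrist_force: [-0.0, 0.7, 1.3]
opening: 0.0857
grip_force: 0.0
```

Request:
jog_arm(plan=[{"delta_pos": [0, 0, 0], "turn": [0, 0, 0]}, {"delta_pos": [0, 0, 0], "turn": [0, 0, 0]}, {"delta_pos": [0, 0, 0], "turn": [0, 0, 0]}, {"delta_pos": [0, 0, 0], "turn": [0, 0, 0]}], claw=-0.5)

```text
time_s: 32.05
ee_pos: [0.522, 0.1015, 0.0566]
tool_rot: [-1.885, 2.512, -0.0]
wrist_force: [-0.7, -0.2, 0.5]
opening: 0.0644
grip_force: 0.0
```

Request:
jog_arm(plan=[{"delta_pos": [0, 0, 0], "turn": [0, 0, 0]}, {"delta_pos": [0, 0, 0], "turn": [0, 0, 0]}], claw=-0.4)

```text
time_s: 32.25
ee_pos: [0.5217, 0.1015, 0.0563]
tool_rot: [1.886, -2.513, -0.0]
wrist_force: [-0.9, 0.0, 0.4]
opening: 0.0598
grip_force: 0.1
```

Request:
jog_arm(plan=[{"delta_pos": [0, 0, 0], "turn": [0, 0, 0]}, {"delta_pos": [0, 0, 0], "turn": [0, 0, 0]}, {"delta_pos": [0, 0, 0], "turn": [0, 0, 0]}, {"delta_pos": [0, 0, 0], "turn": [0, 0, 0]}, {"delta_pos": [0, 0, 0], "turn": [0, 0, 0]}], claw=-0.2)

```text
time_s: 32.75
ee_pos: [0.522, 0.1015, 0.0564]
tool_rot: [-1.885, 2.513, -0.0]
wrist_force: [-0.1, 1.0, 0.5]
opening: 0.0557
grip_force: 22.0
```

Request:
jog_arm(plan=[{"delta_pos": [0, 0, 0], "turn": [0, 0, 0]}, {"delta_pos": [0, 0, 0], "turn": [0, 0, 0]}, {"delta_pos": [0, 0, 0], "turn": [0, 0, 0]}], claw=-0.45)

```text
time_s: 33.05
ee_pos: [0.5216, 0.1014, 0.0561]
tool_rot: [1.885, -2.512, -0.0]
wrist_force: [0.3, -0.8, -0.3]
opening: 0.0618
grip_force: 0.0
```

Request:
jog_arm(plan=[{"delta_pos": [0, 0, 0], "turn": [0, 0, 0]}, {"delta_pos": [0, 0, 0], "turn": [0, 0, 0]}, {"delta_pos": [0, 0, 0], "turn": [0, 0, 0]}, {"delta_pos": [0, 0, -15], "turn": [0, 0, 0]}, {"delta_pos": [0, 0, -35], "turn": [0, 0, 0]}, {"delta_pos": [0, 0, -60], "turn": [0, 0, 0]}, {"delta_pos": [0, 0, -77], "turn": [0, 0, 0]}, {"delta_pos": [0, 0, -77], "turn": [0, 0, 0]}], claw=-1)

```text
time_s: 33.85
ee_pos: [0.5241, 0.1019, 0.136]
tool_rot: [-1.882, 2.508, -0.004]
wrist_force: [0.1, 0.2, -0.1]
opening: 0.085
grip_force: 0.0
```

Request:
jog_arm(plan=[{"delta_pos": [0, 0, 0], "turn": [0, 0, 7.5]}, {"delta_pos": [0, 0, 0], "turn": [0, 0, 15]}, {"delta_pos": [0, 0, 0], "turn": [0, 0, 22.5]}, {"delta_pos": [0, 0, 0], "turn": [0, 0, 30]}, {"delta_pos": [0, 0, 0], "turn": [0, 0, 37.5]}, {"delta_pos": [0, 0, 0], "turn": [0, 0, 45]}, {"delta_pos": [0, 0, 0], "turn": [0, 0, 52.5]}, {"delta_pos": [0, 0, 0], "turn": [0, 0, 60]}])

```text
time_s: 34.65
ee_pos: [0.5209, 0.1013, 0.1319]
tool_rot: [0.368, -3.118, 0.001]
wrist_force: [0.4, -0.4, 0.3]
opening: 0.0855
grip_force: 0.0
```

Request:
jog_arm(plan=[{"delta_pos": [0, 0, 0], "turn": [0, 0, 7.5]}, {"delta_pos": [0, 0, 0], "turn": [0, 0, 15]}, {"delta_pos": [0, 0, 0], "turn": [0, 0, 22.5]}, {"delta_pos": [0, 0, 0], "turn": [0, 0, 30]}, {"delta_pos": [0, 0, 0], "turn": [0, 0, 30]}, {"delta_pos": [0, 0, 0], "turn": [0, 0, 30]}])

```text
time_s: 35.25
ee_pos: [0.5212, 0.1014, 0.1324]
tool_rot: [-0.439, -3.109, 0.001]
wrist_force: [-0.6, 0.6, 0.4]
opening: 0.0854
grip_force: 0.0
```

```bash
python3 top.py; python3 edges.py
```

```text
35.25 [0.52120681 0.1014155  0.1324333 ] 0.08539792413356563
-15 161/155 160/154 163/156 163/157 162/155 156/150 141/135 76/68 58/39 58/39 51/35 41/27 | 58/40 58/38 51/35 41/26 53/36 58/39 61/44 78/71 87/84 89/85 89/86 90/86 90/87 90/87
0 90/87 89/86 88/85 88/85 87/84 86/84 77/74 51/40 55/38 56/39 52/34 39/27 | 58/39 56/38 49/33 40/28 51/35 57/38 58/40 74/68 86/83 87/85 88/85 86/83 87/84 86/84
10 87/83 87/83 89/86 89/84 79/69 72/55 66/48 60/40 59/40 57/38 52/35 40/26 | 58/38 58/39 50/34 40/27 51/34 56/37 60/43 75/69 88/84 89/85 89/86 88/84 87/84 87/83
20 157/151 157/151 158/152 157/147 143/117 138/104 112/84 69/46 54/36 52/35 49/33 40/28 | 53/36 53/35 46/31 39/25 47/32 52/35 55/39 70/63 84/81 85/82 86/83 87/84 86/83 87/84
35.3 [0.52135335 0.10142123 0.13262505]
-22 38/24 39/27 40/26 39/25 41/27 40/26 42/28 50/34 56/38 57/38 54/38 47/32 44/26 41/19 52/38 46/34 36/24 37/26 35/24 64/54 129/117 152/144 156/150 160/154 163/157 163/157
-12 53/36 51/34 52/36 53/36 53/34 50/34 38/26 46/30 58/39 58/39 53/36 48/32 45/25 43/22 53/38 52/40 38/26 36/23 36/24 39/28 64/49 73/57 75/58 76/59 78/60 77/60
0 54/38 51/35 52/34 52/36 54/37 49/32 39/26 49/33 57/39 58/40 52/35 48/32 45/25 43/22 53/38 52/40 39/26 38/27 37/25 38/27 62/48 73/57 74/57 76/59 78/61 77/59
12 52/36 52/35 53/36 52/35 54/36 50/34 41/27 49/33 57/38 58/39 53/35 48/33 46/25 46/27 54/39 52/39 39/26 37/24 37/26 36/25 57/43 71/55 74/57 76/59 76/59 77/59
22 52/36 52/35 52/35 52/35 52/35 46/31 40/26 50/34 56/37 57/40 53/36 47/32 45/26 46/26 55/41 49/37 39/28 38/25 37/25 38/28 63/57 86/82 88/85 88/85 87/84 87/84
```

Request:
jog_arm(plan=[{"delta_pos": [0, 0, 15], "turn": [0, 0, 0]}, {"delta_pos": [0, 0, 35], "turn": [0, 0, 0]}, {"delta_pos": [0, 0, 55], "turn": [0, 0, 0]}, {"delta_pos": [0, 0, 70], "turn": [0, 0, 0]}, {"delta_pos": [0, 0, 76], "turn": [0, 0, 0]}, {"delta_pos": [0, 0, 76], "turn": [0, 0, 0]}, {"delta_pos": [0, 0, 76], "turn": [0, 0, 0]}])

```text
time_s: 36.05
ee_pos: [0.5224, 0.1015, 0.0579]
tool_rot: [0.443, 3.109, 0.001]
wrist_force: [0.1, -0.5, -0.2]
opening: 0.0855
grip_force: 0.0
```

Request:
jog_arm(plan=[{"delta_pos": [0, 0, 0], "turn": [0, 0, 0]}, {"delta_pos": [0, 0, 0], "turn": [0, 0, 0]}, {"delta_pos": [0, 0, 0], "turn": [0, 0, 0]}, {"delta_pos": [0, 0, 0], "turn": [0, 0, 0]}], claw=-0.45)

```text
time_s: 36.45
ee_pos: [0.522, 0.1015, 0.0576]
tool_rot: [0.443, 3.11, 0.0]
wrist_force: [-0.3, -0.3, 0.6]
opening: 0.0618
grip_force: 0.0
```

Request:
jog_arm(plan=[{"delta_pos": [0, 0, 0], "turn": [0, 0, 0]}, {"delta_pos": [0, 0, 0], "turn": [0, 0, 0]}, {"delta_pos": [0, 0, 0], "turn": [0, 0, 0]}, {"delta_pos": [0, 0, 0], "turn": [0, 0, 0]}, {"delta_pos": [0, 0, 0], "turn": [0, 0, 0]}], claw=-0.2)

```text
time_s: 36.95
ee_pos: [0.5222, 0.1016, 0.0576]
tool_rot: [0.443, 3.109, 0.001]
wrist_force: [0.2, -0.2, 3.2]
opening: 0.0559
grip_force: 22.0
```

Request:
jog_arm(plan=[{"delta_pos": [0, 0, 0], "turn": [0, 0, 0]}, {"delta_pos": [0, 0, 0], "turn": [0, 0, 0]}, {"delta_pos": [0, 0, 0], "turn": [0, 0, 0]}], claw=-0.45)

```text
time_s: 37.25
ee_pos: [0.5213, 0.1013, 0.0569]
tool_rot: [-0.444, -3.109, 0.001]
wrist_force: [0.1, 0.4, 0.9]
opening: 0.0622
grip_force: 0.0
```

Request:
jog_arm(plan=[{"delta_pos": [0, 0, 0], "turn": [0, 0, 0]}, {"delta_pos": [0, 0, 0], "turn": [0, 0, 0]}, {"delta_pos": [0, 0, 0], "turn": [0, 0, 0]}, {"delta_pos": [0, 0, -20], "turn": [0, 0, 0]}, {"delta_pos": [25, 0, -45], "turn": [0, 0, 0]}, {"delta_pos": [50, 0, -46], "turn": [0, 0, 0]}, {"delta_pos": [70, 0, -46], "turn": [0, 0, 0]}, {"delta_pos": [70, 0, -46], "turn": [0, 0, 0]}, {"delta_pos": [70, 0, -46], "turn": [0, 0, 0]}], claw=-1)

```text
time_s: 38.15
ee_pos: [0.455, 0.1211, 0.1036]
tool_rot: [0.442, 3.109, 0.001]
wrist_force: [-0.1, -0.2, -0.1]
opening: 0.0854
grip_force: 0.0
```

```bash
cat > face.py <<'E'
from h import *
s=monitor.state();M=R.from_rotvec(s["tool_rot"]).as_matrix();X,Y=M[:2,0],M[:2,1];print(s["time_s"],s["ee_pos"])
w=grab_frame("wrist");c=s["ee_pos"][:2]-X*.070
q=np.float32([proj(w,np.r_[c+X*.028+Y*y/1e3,z/1e3]) for y,z in[(-36,94),(36,94),(36,40),(-36,40)]])
H=cv2.getPerspectiveTransform(q,np.float32([[0,0],[720,0],[720,540],[0,540]]))
r=cv2.warpPerspective(w["color"],H,(720,540),flags=cv2.INTER_CUBIC).astype(float)
sat=(r[...,2]-r[...,1])/(r[...,2]+1)   # redness
def cross(a,lo,hi,rise):
    d=np.diff(cv2.GaussianBlur(a.reshape(-1,1),(1,15),4).ravel())[lo:hi];return lo+int(np.argmax(d if rise else -d))
for col in(100,180,270,360,450,540,600):
    a=sat[:,col-8:col+8].mean(1);g=r[:,col-8:col+8,1].mean(1)
    print("col",col,"3/2",cross(a,130,220,True),"2/1",cross(a,210,310,False),"1/board",cross(g,320,420,False))
red=r[...,2]
for n,row in(("tile3",130),("red",215),("pale",320),("lip",430)):
    a=r[row-6:row+6,:,1].mean(0);b=sat[row-6:row+6].mean(0)
    print(n,"L",cross(a,0,150,True),cross(a,0,150,False),cross(b,0,150,True),"R",cross(a,570,719,True),cross(a,570,719,False),cross(b,570,719,False))
E
python3 face.py
```

```text
38.15 [0.45496898 0.12112648 0.10355684]
col 100 3/2 170 2/1 259 1/board 366
col 180 3/2 174 2/1 261 1/board 369
col 270 3/2 172 2/1 263 1/board 375
col 360 3/2 176 2/1 261 1/board 368
col 450 3/2 177 2/1 260 1/board 366
col 540 3/2 176 2/1 261 1/board 377
col 600 3/2 172 2/1 259 1/board 371
tile3 L 55 77 81 R 626 601 623
red L 6 51 76 R 637 598 631
pale L 75 44 23 R 658 627 657
lip L 49 25 8 R 673 642 669
```

```bash
python3 - <<'E'
import numpy as np,cv2
r=np.load("face1.npy").astype(float);sat=(r[...,2]-r[...,1])/(r[...,2]+1)
def cross(a,lo,hi,rise):
    d=np.diff(cv2.GaussianBlur(a.reshape(-1,1),(1,15),4).ravel())[lo:hi];return lo+int(np.argmax(d if rise else -d))
for col in(100,180,270,360,450,540,600):
    a=sat[:,col-8:col+8].mean(1);g=r[:,col-8:col+8,1].mean(1)
    print(col,cross(a,130,220,True),cross(a,210,310,False),cross(g,320,420,False))
E
```

```text
100 167 271 370
180 170 265 368
270 170 259 370
360 168 258 369
450 170 254 370
540 170 247 368
600 184 247 370
```

Seams are parallel now. To tell seam-detection bias from a real recess, I'll check the adjacent face, which was just squeezed.

Request:
jog_arm(plan=[{"delta_pos": [-7, -7, -10], "turn": [0, 0, -8]}, {"delta_pos": [-14, -14, -20], "turn": [0, 0, -16]}, {"delta_pos": [-21, -21, -20], "turn": [0, 0, -24]}, {"delta_pos": [-28, -28, -20], "turn": [0, 0, -32]}, {"delta_pos": [-35, -35, -20], "turn": [0, 0, -40]}, {"delta_pos": [-42, -42, -20], "turn": [0, 0, -48]}, {"delta_pos": [-49, -49, -20], "turn": [0, 0, -56]}, {"delta_pos": [-56, -56, -20], "turn": [0, 0, -64]}, {"delta_pos": [-63, -63, -20], "turn": [0, 0, -72]}, {"delta_pos": [-70, -70, -20], "turn": [0, 0, -80]}])

```text
time_s: 39.2
ee_pos: [0.5035, 0.0328, 0.1231]
tool_rot: [-1.665, 2.664, -0.001]
wrist_force: [0.2, 0.5, 0.0]
opening: 0.0853
grip_force: 0.0
```

Request:
jog_arm(plan=[{"delta_pos": [0, 0, 10], "turn": [0, 0, -8]}, {"delta_pos": [0, 0, 20], "turn": [0, 0, -10]}, {"delta_pos": [0, 0, 20], "turn": [0, 0, -10]}, {"delta_pos": [0, 0, 20], "turn": [0, 0, -10]}])

```text
time_s: 39.6
ee_pos: [0.5028, 0.0335, 0.1031]
tool_rot: [1.883, -2.514, 0.0]
wrist_force: [0.1, -0.3, 0.1]
opening: 0.0855
grip_force: 0.0
```

```bash
python3 face.py
```

```text
39.6 [0.50279478 0.03353947 0.10314852]
col 100 3/2 188 2/1 274 1/board 386
col 180 3/2 182 2/1 273 1/board 385
col 270 3/2 193 2/1 277 1/board 389
col 360 3/2 185 2/1 276 1/board 390
col 450 3/2 188 2/1 277 1/board 388
col 540 3/2 203 2/1 276 1/board 391
col 600 3/2 191 2/1 278 1/board 391
tile3 L 55 77 83 R 630 652 624
red L 127 63 73 R 638 589 631
pale L 75 23 23 R 655 633 649
lip L 114 25 5 R 673 711 666
```

The adjacent, just-squeezed face gives the same 88/112 split, so that is detection bias and the tiles are flush. Board and tiles are concentric within 0.3 mm. Now I go down over the board to grip it.

Request:
jog_arm(plan=[{"delta_pos": [-25, 0.5, 0], "turn": [0, 0, 0]}, {"delta_pos": [-50, 0.5, 0], "turn": [0, 0, 0]}, {"delta_pos": [-71, 0.5, 0], "turn": [0, 0, 0]}, {"delta_pos": [-71, 0.5, 0], "turn": [0, 0, 0]}, {"delta_pos": [-71, 0.5, 15], "turn": [0, 0, 0]}, {"delta_pos": [-71, 0.5, 35], "turn": [0, 0, 0]}, {"delta_pos": [-71, 0.5, 55], "turn": [0, 0, 0]}, {"delta_pos": [-71, 0.5, 68], "turn": [0, 0, 0]}, {"delta_pos": [-71, 0.5, 73], "turn": [0, 0, 0]}, {"delta_pos": [-71, 0.5, 73], "turn": [0, 0, 0]}])

```text
time_s: 40.65
ee_pos: [0.5214, 0.102, 0.03]
tool_rot: [1.884, -2.513, -0.0]
wrist_force: [1.0, 1.0, 0.9]
opening: 0.0854
grip_force: 0.0
```

Request:
jog_arm(plan=[{"delta_pos": [0, 0, 0], "turn": [0, 0, 0]}, {"delta_pos": [0, 0, 0], "turn": [0, 0, 0]}, {"delta_pos": [0, 0, 0], "turn": [0, 0, 0]}, {"delta_pos": [0, 0, 0], "turn": [0, 0, 0]}], claw=-0.55)

```text
time_s: 41.05
ee_pos: [0.522, 0.1027, 0.0308]
tool_rot: [-1.885, 2.512, -0.001]
wrist_force: [-0.4, 0.9, 0.7]
opening: 0.0659
grip_force: 0.0
```

Request:
jog_arm(plan=[{"delta_pos": [0, 0, 0], "turn": [0, 0, 0]}, {"delta_pos": [0, 0, 0], "turn": [0, 0, 0]}], claw=-0.52)

```text
time_s: 41.25
ee_pos: [0.522, 0.1026, 0.0305]
tool_rot: [-1.885, 2.512, -0.001]
wrist_force: [1.2, -0.1, 1.4]
opening: 0.0649
grip_force: 0.3
```

Request:
jog_arm(plan=[{"delta_pos": [0, 0, 0], "turn": [0, 0, 0]}, {"delta_pos": [0, 0, 0], "turn": [0, 0, 0]}], claw=-0.49)

```text
time_s: 41.45
ee_pos: [0.522, 0.1026, 0.0306]
tool_rot: [-1.885, 2.512, -0.001]
wrist_force: [0.5, 0.0, 1.7]
opening: 0.0635
grip_force: 10.3
```

Request:
jog_arm(plan=[{"delta_pos": [0, 0, 0], "turn": [0, 0, 0]}, {"delta_pos": [0, 0, 0], "turn": [0, 0, 0]}, {"delta_pos": [0, 0, 0], "turn": [0, 0, 0]}, {"delta_pos": [0, 0, 0], "turn": [0, 0, 0]}], claw=-0.3)

```text
time_s: 41.85
ee_pos: [0.522, 0.1026, 0.0307]
tool_rot: [-1.885, 2.512, -0.001]
wrist_force: [-0.2, 0.4, 5.2]
opening: 0.0638
grip_force: 22.5
```

Request:
jog_arm(plan=[{"delta_pos": [0, 0, 0], "turn": [0, 0, 0]}, {"delta_pos": [0, 0, 0], "turn": [0, 0, 0]}, {"delta_pos": [0, 0, 0], "turn": [0, 0, 0]}], claw=0, newtons=40)

```text
time_s: 42.15
ee_pos: [0.5221, 0.1026, 0.0309]
tool_rot: [-1.885, 2.512, -0.001]
wrist_force: [-0.3, -0.9, 6.2]
opening: 0.0633
grip_force: 43.4
```

The grip is on the board at a 64 mm opening. Lifting gently.

Request:
jog_arm(plan=[{"delta_pos": [0, 0, -1], "turn": [0, 0, 0]}, {"delta_pos": [0, 0, -3], "turn": [0, 0, 0]}, {"delta_pos": [0, 0, -6], "turn": [0, 0, 0]}, {"delta_pos": [0, 0, -10], "turn": [0, 0, 0]}, {"delta_pos": [0, 0, -15], "turn": [0, 0, 0]}, {"delta_pos": [0, 0, -20], "turn": [0, 0, 0]}, {"delta_pos": [0, 0, -25], "turn": [0, 0, 0]}, {"delta_pos": [0, 0, -30], "turn": [0, 0, 0]}, {"delta_pos": [0, 0, -35], "turn": [0, 0, 0]}, {"delta_pos": [0, 0, -40], "turn": [0, 0, 0]}])

```text
time_s: 43.15
ee_pos: [0.5216, 0.1025, 0.0708]
tool_rot: [-1.885, 2.513, -0.0]
wrist_force: [0.1, 0.0, -1.4]
opening: 0.0632
grip_force: 43.9
```

Request:
jog_arm(plan=[{"delta_pos": [0, 0, -5], "turn": [0, 0, 0]}, {"delta_pos": [0, 0, -10], "turn": [0, 0, 0]}, {"delta_pos": [0, 0, -15], "turn": [0, 0, 0]}, {"delta_pos": [0, 0, -20], "turn": [0, 0, 0]}, {"delta_pos": [0, 0, -25], "turn": [0, 0, 0]}, {"delta_pos": [0, 0, -30], "turn": [0, 0, 0]}, {"delta_pos": [0, 0, -35], "turn": [0, 0, 0]}, {"delta_pos": [0, 0, -40], "turn": [0, 0, 0]}, {"delta_pos": [0, 0, -45], "turn": [0, 0, 0]}, {"delta_pos": [0, 0, -50], "turn": [0, 0, 0]}])

```text
time_s: 44.15
ee_pos: [0.5216, 0.1026, 0.1207]
tool_rot: [-1.886, 2.513, 0.0]
wrist_force: [0.2, -0.6, -0.9]
opening: 0.0631
grip_force: 43.9
```

Request:
jog_arm(plan=[{"delta_pos": [0, 0, -5], "turn": [0, 0, 0]}, {"delta_pos": [0, 0, -10], "turn": [0, 0, 0]}, {"delta_pos": [0, 0, -15], "turn": [0, 0, 0]}, {"delta_pos": [0, 0, -20], "turn": [0, 0, 0]}, {"delta_pos": [0, 0, -24], "turn": [0, 0, 0]}, {"delta_pos": [0, 0, -27], "turn": [0, 0, 0]}, {"delta_pos": [0, 0, -29], "turn": [0, 0, 0]}, {"delta_pos": [0, 0, -30], "turn": [0, 0, 0]}, {"delta_pos": [0, 0, -30], "turn": [0, 0, 0]}, {"delta_pos": [0, 0, -30], "turn": [0, 0, 0]}])

```text
time_s: 45.15
ee_pos: [0.5215, 0.1025, 0.1501]
tool_rot: [1.885, -2.513, -0.0]
wrist_force: [-0.2, 0.5, -1.7]
opening: 0.0631
grip_force: 43.9
```

Request:
jog_arm(plan=[{"delta_pos": [0, 0, 0], "turn": [0, 0, 0]}, {"delta_pos": [0, 0, 0], "turn": [0, 0, 0]}, {"delta_pos": [0, 0, 0], "turn": [0, 0, 0]}, {"delta_pos": [0, 0, 0], "turn": [0, 0, 0]}, {"delta_pos": [0, 0, 0], "turn": [0, 0, 0]}])

```text
time_s: 45.65
ee_pos: [0.5216, 0.1026, 0.1503]
tool_rot: [1.886, -2.513, -0.0]
wrist_force: [-0.5, -0.6, -1.3]
opening: 0.0633
grip_force: 43.9
```

```bash
python3 - <<'E'
from h import *
s=monitor.state();M=R.from_rotvec(s["tool_rot"]).as_matrix();X,Y=M[:2,0],M[:2,1];print(s["time_s"],s["ee_pos"],s["opening"],s["grip_force"],M[:,2].round(4))
L=s["ee_pos"][2]-.0308
w=grab_frame("wrist");c=np.array([.522,.1022]);g=w["color"]
for y in(-22,-12,0,12,22):
    r=[]
    for x in range(24,40):
        p=proj(w,np.r_[c+X*x/1e3+Y*y/1e3,.085+L]);r.append("%d/%d"%tuple(cv2.getRectSubPix(g,(1,1),tuple(map(float,p)))[0,0][[2,1]]))
    print(y,*r)
# height of the dark board and tiles in the side view: stand top free, stack up
f=grab_frame("side");hs=cv2.cvtColor(f["color"],cv2.COLOR_BGR2HSV)
for z in range(30,220,6):
    u,v=proj(f,[.522,.1015+.0,z/1e3]);print(z,f["color"][int(v),int(u)].tolist(),end=" ")
E
```

```text
45.65 [0.52159893 0.10256771 0.15028597] 0.06328040808055119 43.8961261510849 [-0.  0. -1.]
-22 67/46 50/35 46/31 66/45 67/45 67/45 65/44 61/42 61/42 64/41 57/26 54/23 65/37 93/71 78/52 76/47
-12 70/47 49/33 47/31 69/47 70/47 70/47 60/41 58/40 57/40 60/38 58/25 57/25 68/39 83/65 76/60 69/48
0 69/46 48/32 48/32 68/47 69/46 68/46 59/40 60/42 59/40 59/36 53/24 52/25 62/37 79/61 75/59 55/39
12 69/47 47/32 50/34 72/48 72/48 71/48 61/42 56/39 54/37 56/32 54/26 52/24 62/39 72/56 73/57 52/35
22 66/45 47/31 52/35 67/45 67/45 66/44 57/39 59/41 59/40 58/33 53/24 53/25 56/35 47/32 46/31 47/32
30 [55, 80, 101] 36 [51, 79, 103] 42 [57, 81, 105] 48 [54, 78, 102] 54 [52, 73, 98] 60 [125, 143, 158] 66 [177, 191, 202] 72 [26, 62, 27] 78 [36, 81, 33] 84 [53, 128, 39] 90 [52, 124, 37] 96 [57, 131, 46] 102 [55, 129, 46] 108 [58, 128, 41] 114 [50, 126, 39] 120 [47, 121, 31] 126 [114, 156, 129] 132 [178, 192, 201] 138 [80, 92, 108] 144 [25, 38, 53] 150 [43, 66, 86] 156 [54, 79, 104] 162 [27, 38, 70] 168 [23, 41, 76] 174 [32, 53, 77] 180 [31, 48, 76] 186 [32, 54, 75] 192 [53, 83, 109] 198 [12, 33, 49] 204 [39, 62, 83] 210 [50, 77, 102] 216 [29, 25, 24]
```

The stack is up and level. One reading at y=+22 lacks the pale layer, so I check that corner more densely.

```bash
python3 - <<'E'
from h import *
s=monitor.state();M=R.from_rotvec(s["tool_rot"]).as_matrix();X,Y=M[:2,0],M[:2,1]
w=grab_frame("wrist");c=np.array([.522,.1022]);g=w["color"]
for n,x,z in(("t3 face",28,.080),("red face",28,.070),("pale face",28,.060),("board top",30.3,.055),("board face",32,.050)):
    print(n,*["%d:%d/%d/%d"%(y,*cv2.getRectSubPix(g,(1,1),tuple(map(float,proj(w,np.r_[c+X*x/1e3+Y*y/1e3,z+.1195]))))[0,0][::-1]) for y in list(range(-34,-19,2))+list(range(-10,12,5))+list(range(14,36,2))])
f=grab_frame("wrist");p=[proj(w,np.r_[c+X*.028+Y*y/1e3,.18]).round(0).tolist() for y in(-28,28)];print(p)
E
```

```text
t3 face -34:201/193/177 -32:179/172/158 -30:110/106/98 -28:73/50/27 -26:72/47/28 -24:69/46/24 -22:57/39/24 -20:58/40/24 -10:59/41/23 -5:57/39/24 0:59/41/26 5:59/40/23 10:60/41/23 14:59/41/25 16:55/37/21 18:55/38/23 20:55/37/21 22:57/39/25 24:59/41/26 26:59/40/23 28:143/135/122 30:197/190/174 32:195/188/172 34:196/189/173
red face -34:108/105/96 -32:111/108/99 -30:111/107/98 -28:58/27/18 -26:69/31/18 -24:70/30/17 -22:70/31/18 -20:56/27/18 -10:55/26/16 -5:55/26/17 0:55/24/15 5:54/25/16 10:54/24/16 14:55/25/17 16:54/25/16 18:54/24/17 20:54/24/16 22:54/25/18 24:53/24/17 26:53/24/15 28:135/124/114 30:204/198/181 32:196/189/173 34:198/191/175
pale face -34:108/104/96 -32:109/105/97 -30:46/31/22 -28:105/78/52 -26:85/63/42 -24:93/69/45 -22:94/69/45 -20:94/70/47 -10:77/58/39 -5:78/59/39 0:79/60/40 5:73/56/39 10:73/56/37 14:70/53/36 16:71/54/37 18:73/56/39 20:75/57/38 22:74/57/39 24:74/58/40 26:74/58/40 28:62/47/33 30:177/170/156 32:198/190/175 34:200/192/176
board top -34:112/107/99 -32:76/56/43 -30:76/48/30 -28:73/47/30 -26:76/47/29 -24:78/49/31 -22:79/50/29 -20:82/51/31 -10:77/49/30 -5:50/33/21 0:50/33/22 5:45/30/20 10:48/31/21 14:50/33/24 16:49/32/21 18:49/32/20 20:48/33/23 22:48/32/23 24:45/30/21 26:45/30/22 28:45/29/19 30:47/31/21 32:132/127/117 34:185/177/163
board face -34:108/104/95 -32:47/32/21 -30:48/32/22 -28:51/35/24 -26:52/34/23 -24:50/32/22 -22:57/38/25 -20:57/37/23 -10:55/37/23 -5:61/41/25 0:46/31/23 5:42/29/20 10:44/30/19 14:45/31/21 16:45/29/20 18:46/30/22 20:45/30/20 22:45/31/21 24:43/28/20 26:43/29/20 28:42/30/20 30:43/30/21 32:71/65/58 34:110/105/98
[[242.0, 263.0], [407.0, 263.0]]
```

That reading was just the tile corner: in perspective it maps to y=28 mm. All three tiles span −28…+28 with parallel seams, so I hand in.

```bash
python3 -c "
from cell import hand_in
print(hand_in())"
```

```text
the job is handed in; nothing more can be done
None
```

The tiles were nudged square, with edges flush as near as the wrist camera shows. The board was then gripped by its edges, lifted 12 cm straight up and handed in at about 46 s, held level over the stand.

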